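Lock the microcentrifuge rotor with its hex key

TASK

Lock the rotor into the open microcentrifuge: take the large T-handle hex key from the tool stand, set its tip into the hexagonal recess of the rotor's centre knob and turn the knob clockwise (seen from above) all the way to its stop. Then take the key out and stand it upright back in the tool stand, fully down in its hole. Turn the knob only with the key, and leave everything else on the bench undisturbed.

Things in the scene. Friction and masses are not known exactly. Their poses are not given: they have to be found in the camera images.
- hex_key: The large T-handle hex key, loose, standing tip down in one of the stand's three holes (which one varies). Steel hexagonal shaft 12 mm across flats (14 over corners), 124 mm long in all, 0.15 kg. Origin at the centre of the tip's end face, z up the shaft. The shaft's flats face along its x and every 60 deg from there. The lowest 8 mm taper to 7 mm diameter as a lead-in.
- key_tip (a point): Centre of the end face of the large key's tip (the same point and axes as the key's origin).
- key_handle (a point): Middle of the large key's black plastic T-bar, on the shaft axis, 108 mm above the tip; axes as the key. The bar has flat sides: 16 mm thick along x, 76 mm long along y, from 92 to 124 mm above the tip. A collar of 15 mm diameter is under it.
- tool_stand: Heavy white plastic block, fixed, 60 mm (x) x 230 mm (y) x 60 mm high, origin at the centre of its underside. Three vertical round holes of 16 mm diameter and 48 mm deep (floor 12 mm above the bench) at y = -75, 0 and +75 mm, x = 0. Each holds one tool.
- small_key: The smaller T-handle hex key (shaft 10 mm across flats, bar 50 mm long and 13 mm thick, 100 mm long in all), loose in another hole of the stand; too thin to drive the knob. Origin at the tip's end, z up.
- nut_driver: Nut driver with a 12 mm round shaft and a round grey handle 29 mm in diameter, 112 mm long, loose in the remaining hole of the stand. Origin at its lower end, z up.
- centrifuge: White benchtop microcentrifuge, fixed, x -162 to +134 mm, 214 mm wide (y), deck 120 mm high; origin on the bench under the spindle axis. Its console faces its -x; its open lid leans back from the +x edge, its top 310 mm above the bench, no nearer than 105 mm to the spindle axis. In the 164 mm round bowl sits the aluminium rotor (143 mm diameter, rim 100 mm high), which cannot turn.
- rotor_knob (a joint): Angle (rad) of the captive clamp knob at the rotor's centre. 0 = open; it grows as the knob turns clockwise seen from above, up to the hard stop at 1.20 = locked. It starts between 0 and 0.4 and stays where it is left; its friction is about 0.09 N m. Locked, the white line on the knob meets the white line on the rotor.
- knob_mouth (a point): Centre of the mouth of the hexagonal recess in the top of the steel knob (41 mm diameter), 111.5 mm above the bench on the spindle axis; z up, turns with the knob. Recess 13 mm across flats, 24 mm deep, mouth bevelled 2.5 mm wide and 4 mm deep; its flats face along this x and every 60 deg, so the key fits when its yaw equals this yaw plus any multiple of 60 deg (play 9 deg either way).
- beaker: Empty 1 litre glass beaker, 110 mm across, 147 mm high; bystander.
- vial_a: Glass sample vial with white cap, 27 mm diameter, 64 mm high; bystander.
- vial_b: Glass sample vial with black cap, 27 mm diameter, 64 mm high; bystander.
- vial_cap: Loose white cap, 36 mm diameter, 13 mm high; bystander.
- rotor_lid: Aluminium rotor lid lying on the bench, disc of 134 mm with a black centre button, 22 mm high; bystander.
- wash_bottle: White wash bottle with a bent spout, 68 mm diameter, 200 mm high; bystander.
There are look-alikes about, which are no part of the job. What is shaped like the tool_stand but yellow is not meant. What is shaped like the hex_key but brown is not meant.

How it is judged:
By the outcome, as a careful person would: the job done as asked, in the order asked, and still so for the second after the job is handed in, with the robot touching nothing.
It also fails if it takes over 64 s, if anything falls off the work surface, if the arm or the gripper's body presses on something with over 40 N, if the wrist force passes 120 N, or if a joint passes its speed limit or range.

ROBOT

A 7-joint arm with a two-finger parallel gripper is mounted at the origin on the work surface. World frame = base frame: x ahead of the robot, y to its left, z up, the work surface at z = 0. Lengths are in m, angles in rad, forces in N, time in s.
With the tool pointing down it reaches from about 0.425 to 0.925 m from the base axis. Payload 6.8 kg.
Tool frame: the origin (TCP) lies at the very end of the fingers, on their centre line; the grasp point (between the pads) lies 19 mm behind it; y points along the fingers, z is the direction in which the jaws open and shut, and the axes are right-handed (so a half turn about y gives the same grasp; the last joint's range is limited). The gripper opens to 85 mm and grips with 20 to 120 N. Pads are 22 mm wide; open, the fingers measure 114 mm over their backs; the gripper's body (76 mm by 85 mm) begins 54 mm behind the grasp point. The pads swing forward as they close: fully open they stand 13 mm farther back than shut.
Start: joints at [1.067, 0.477, 0.022, 1.555, -0.011, 1.109, -0.083], TCP at [0.26, -0.623, 0.192] pointing down, gripper open.
Joint ranges: [-2.96, 2.96], [-0.34, 2.1], [-1.41, 1.46], [0.24, 2.44], [-1.37, 4.51], [0.17, 1.92], [-2.96, 2.96]. Speed limits (rad/s): [2.39, 2.39, 3.14, 3.14, 3.14, 3.14, 3.14].

INTERFACE

Orientations are given as a unit quaternion [w, x, y, z].
In Python, from station import * gives the robot as it stands.
- The arm moves only by the shell command python3 -m jog 'ROWS' [OPENING] [FORCE]. ROWS is JSON, a list of rows, each a list of 2 entries, a list of its own where there are three numbers: the shift along the tool's x, y, z in mm, then the turn about the tool's y in rad. A call has 1 to 20 rows; each row is the pose to reach, as a shift and turn from the pose commanded when the call began, along the tool's axes at that moment; what a row does not reach only later rows make up. A row lasts 1/12 s, in which the tool goes at most 41.7 mm and 7.16 degrees, less where a joint would pass 70% of its speed; a pose out of reach is approached as far as the arm can. A call with a gripper value outside its range is refused whole. OPENING is the finger opening in mm, from 0 to 85.4, set as the call begins (- or left out, the last holds). The fingers move at their own pace and stop on an object; FORCE is the grip in N (left out, the last holds). Time passes only in rows, so rows that repeat a pose let the fingers close. It gives the time, the measured TCP pose, the force and the opening at its end, in the units of the state.
- get_obs(): the state, without advancing time (a new reading comes with each control period).
- read_camera(name): name is "side" or "top" or "wrist"; returns a dict with "img" (384x512x3 uint8, red, green, blue), "depth" (384x512 float32, m along the optical axis (not along the pixel's ray), 0 where there is no reading), "fx", "fy", "cx", "cy" (pixels), "k1" (the pictures are not rectified: a ray, as slopes to the right and down, at radius r is drawn at 1 + k1 r^2 times it, then the intrinsics apply), "rvec" (rotation vector, rad) and "tvec" (3), from world to camera coordinates, as OpenCV has them. Camera axes: x right, y down, z forward; pixel columns grow to the right and rows downward; lengths in m; the calibration is good to about 2 mm. A picture is of the moment at which its call begins.
- hand_in(): hands the job in, once; it reports no verdict.
The state is a dict: "t": time; "q": joint angles; "joint_vel": joint speeds; "joint_torque": joint torques, N m; "eef_pos": TCP position; "tool_rot": TCP orientation; "contact_force": force on the tool from outside, world axes, zero at the start; "torque": the same for the moment, N m; "gripper_width": opening from 0.0 (shut) to 1.0 (fully open).
Only numpy, scipy, OpenCV 4.12 (cv2) and the standard library are available. Lean on these libraries where they do the work, as an engineer would, in place of code of your own. Each camera call takes 0.05 s, during which the arm holds its last target.

## Working session

There is one attempt and no reset: what is moved stays moved. The work goes in short steps, Python scripts to look and compute and a shell command to move; the robot and the scene stay as the last step left them, time stands still between calls to the robot, and variables do not carry over. Pictures are saved under pics/ and viewed, and the job is handed in when it is done.

```bash
ls; mkdir -p pics; cat > h.py <<'E'
from station import *
import numpy as np, cv2
def R(c): return cv2.Rodrigues(np.array(c['rvec'],float))[0]
def save(c,n,crop=None,s=1):
    im=c['img'][...,::-1]
    if crop: im=im[crop[1]:crop[3],crop[0]:crop[2]]
    cv2.imwrite('pics/'+n,cv2.resize(im,None,fx=s,fy=s,interpolation=cv2.INTER_CUBIC))
def ray(c,u,v):
    xd=(np.asarray(u,float)-c['cx'])/c['fx'];yd=(np.asarray(v,float)-c['cy'])/c['fy']
    x,y=xd,yd
    for _ in range(20):
        k=1+c['k1']*(x*x+y*y); x,y=xd/k,yd/k
    return np.stack([x,y,np.ones_like(x)],-1)
def atz(c,u,v,z):
    d=ray(c,u,v)@R(c); o=-R(c).T@np.array(c['tvec']).ravel()
    return o+d*((z-o[2])/d[...,2])[...,None]
def atd(c,u,v):
    d=c['depth'][np.asarray(v,int),np.asarray(u,int)]
    return (ray(c,u,v)*d[...,None]-np.array(c['tvec']).ravel())@R(c)
def cloud(c):
    v,u=np.mgrid[0:384,0:512]; return atd(c,u,v)
def proj(c,p):
    q=np.asarray(p)@R(c).T+np.array(c['tvec']).ravel(); x=q[...,0]/q[...,2];y=q[...,1]/q[...,2]
    k=1+c['k1']*(x*x+y*y); return np.stack([c['fx']*x*k+c['cx'],c['fy']*y*k+c['cy']],-1)
E
python3 - <<'E'
from h import *
import pickle
o=get_obs();print(o)
for n in('side','top','wrist'):
    c=read_camera(n);save(c,n+'0.png',s=1.5);pickle.dump(c,open(n+'0.pkl','wb'))
    print(n,c['fx'],c['k1'],-R(c).T@np.array(c['tvec']).ravel())
E
```

```text
pics
{'t': 0.0, 'q': array([ 1.06689818,  0.47778162,  0.02231011,  1.556446  , -0.01147975,
        1.1092526 , -0.08309294]), 'joint_vel': array([ 0.00046959,  0.00094053,  0.00011827, -0.00046598,  0.0006415 ,
       -0.00073005,  0.00181638]), 'joint_torque': array([-1.14070635e-04, -5.96453762e+01,  1.60783432e+00, -2.81201345e+01,
        1.24856411e-02,  9.33278556e-03, -1.89495915e-05]), 'eef_pos': array([ 0.25998898, -0.62222388,  0.19073987]), 'tool_rot': array([ 0.13887777, -0.13921485,  0.69389949, -0.69270173]), 'contact_force': array([-0.47132   ,  1.08565112,  0.61234578]), 'torque': array([-0.00662363, -0.04278175,  0.01636299]), 'gripper_width': 1.000206487588349}
side 471.44481379046175 -0.12485505516082174 [-0.06070416  0.574001    1.03920379]
top 458.6939997089373 0.039507346994406486 [ 0.45580922 -0.13700561  1.46344517]
wrist 305.9353631559401 -0.029564313912874552 [ 0.33198749 -0.59230694  0.37196852]
```

View pics/top0.png

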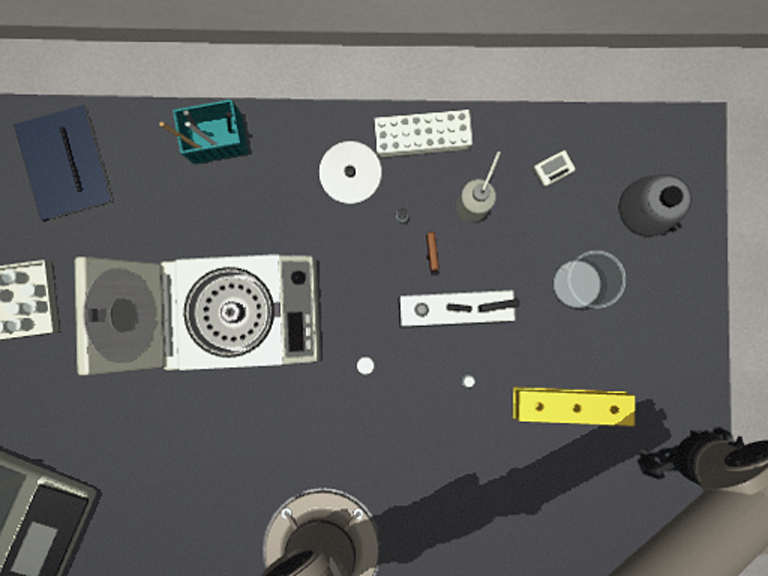

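View pics/side0.png

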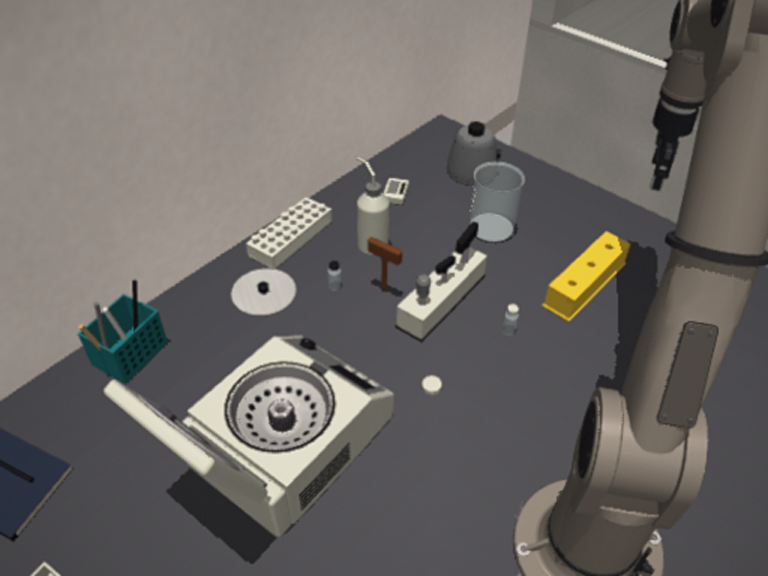

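View pics/wrist0.png

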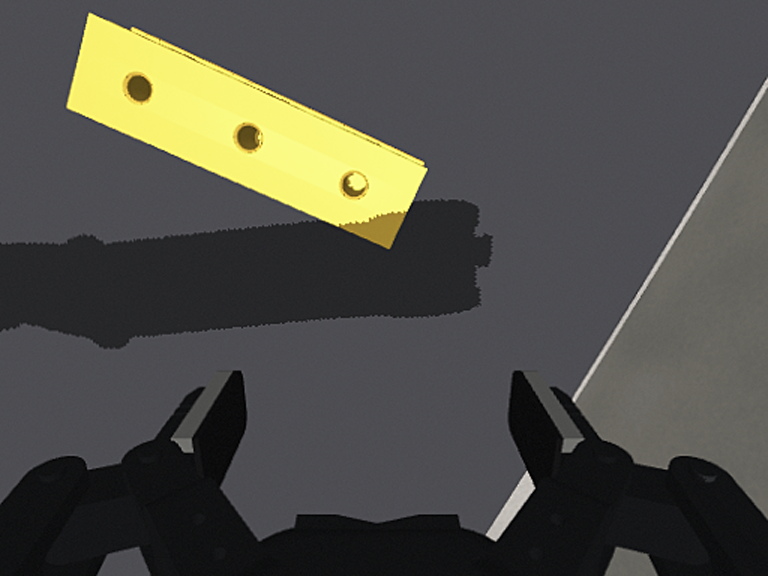

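```bash
python3 - <<'E'
from h import *
import pickle
c=pickle.load(open('top0.pkl','rb'));P=cloud(c)
save(c,'tz.png',(255,180,425,230),4.5);save(c,'tc.png',(105,160,220,255),6)
s=pickle.load(open('side0.pkl','rb'));save(s,'sz.png',(250,140,340,230),6)
for nm,c,box in(('top',c,(260,180,360,225)),('side',s,(260,140,330,230))):
    P=cloud(c);u0,v0,u1,v1=box;Q=P[v0:v1,u0:u1].reshape(-1,3);C=c['img'][v0:v1,u0:u1].reshape(-1,3).astype(int)
    m=(Q[:,2]>.045)&(Q[:,2]<.072)&(C.min(1)>120)
    pts=Q[m][:,:2].astype(np.float32);print(nm,m.sum(),'stand',cv2.minAreaRect(pts),np.median(Q[m][:,2]))
    m=(Q[:,2]>.085)&(C.max(1)<90);k=Q[m]
    # cluster
    from scipy.cluster.hierarchy import fcluster,linkage
    l=fcluster(linkage(k,'single'),.012,'distance')
    for i in set(l):
        if (l==i).sum()>8: q=k[l==i];print(' blob',q.mean(0),q.min(0),q.max(0),cv2.minAreaRect(q[:,:2].astype(np.float32)),np.percentile(q[:,2],90))
E
```

```text
top 1181 stand ((0.4978027641773224, -0.27301454544067383), (0.05965827777981758, 0.22992810606956482), 3.491241693496704) 0.06039818430601518
 blob [ 0.45580922 -0.13700561  1.46344517] [ 0.45580922 -0.13700561  1.46344517] [ 0.45580922 -0.13700561  1.46344517] ((0.45580920577049255, -0.13700561225414276), (0.0, 0.0), 0.0) 1.4634451666424673
 blob [ 0.49200367 -0.20434635  0.11923792] [ 0.4817438  -0.21137207  0.11569672] [ 0.50519052 -0.19335624  0.12620925] ((0.49221593141555786, -0.2036428451538086), (0.015612445771694183, 0.022541237995028496), 74.14454650878906) 0.1252468709128765
 blob [ 0.49804811 -0.27176808  0.11195771] [ 0.49165024 -0.29440781  0.10692597] [ 0.50357286 -0.24944986  0.11943931] ((0.4976097047328949, -0.2719374895095825), (0.011902348138391972, 0.044980552047491074), 0.36509737372398376) 0.11545819972235817
 blob [ 0.50246983 -0.34661944  0.13511301] [ 0.49141128 -0.38452628  0.11491985] [ 0.51572956 -0.30969458  0.14308739] ((0.5026741027832031, -0.3473355770111084), (0.014674637466669083, 0.07596391439437866), 9.604177474975586) 0.1387973373811218
side 819
[... 631 characters left out ...]
47928035 -0.1998636   0.08692753] [ 0.50578785 -0.18082743  0.12363993] ((0.4912758767604828, -0.18784615397453308), (0.025114353746175766, 0.014650585129857063), 26.85348892211914) 0.11486152638803968
 blob [ 0.49646274 -0.26645721  0.10531452] [ 0.48910163 -0.29304029  0.08638611] [ 0.50677315 -0.24473484  0.1143114 ] ((0.49749690294265747, -0.2689187526702881), (0.047381408512592316, 0.014996376819908619), 83.07867431640625) 0.11137236374668857
 blob [ 0.49898289 -0.33860125  0.12580359] [ 0.49002269 -0.38384598  0.08800808] [ 0.51378555 -0.30419736  0.13901345] ((0.5022401809692383, -0.34426549077033997), (0.017795488238334656, 0.08060804009437561), 10.309785842895508) 0.1357509236523682
```

View pics/tz.png

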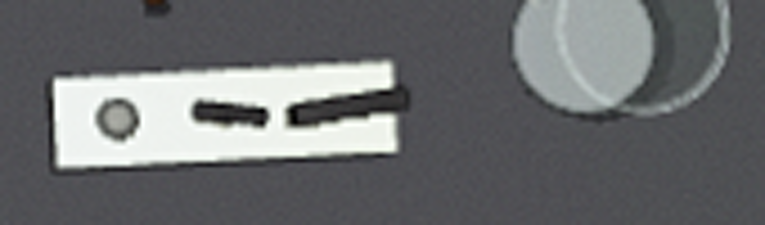

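View pics/tc.png

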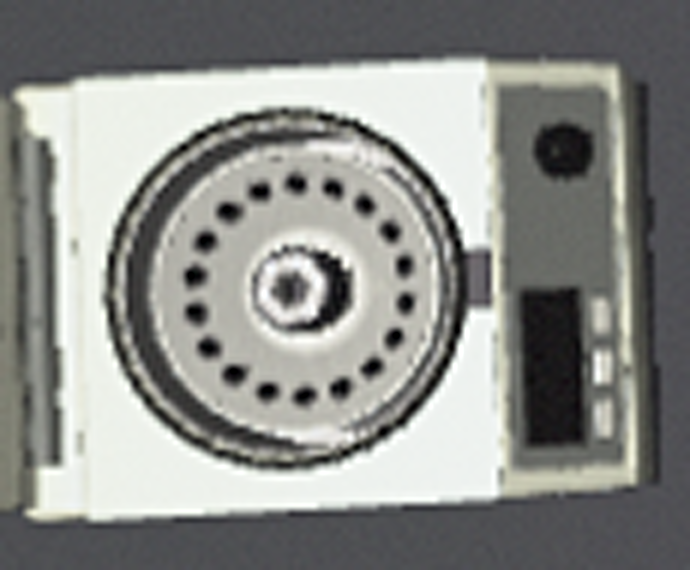

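View pics/sz.png

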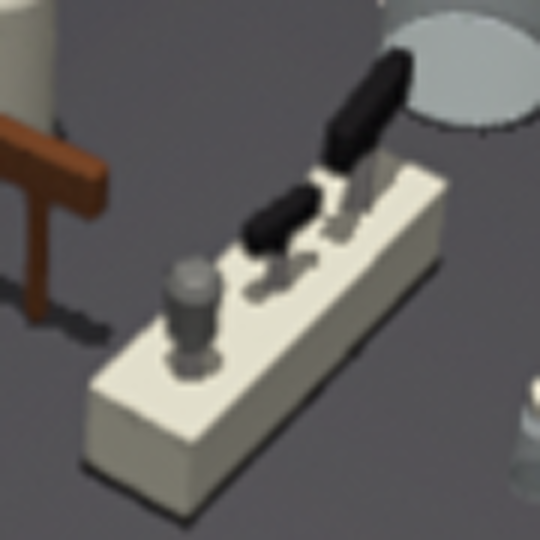

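```bash
python3 - <<'E'
from h import *
import pickle
from scipy.spatial.transform import Rotation as Ro
o=get_obs();w,x,y,z=o['tool_rot'];print(Ro.from_quat([x,y,z,w]).as_matrix().round(3))
c=pickle.load(open('wrist0.pkl','rb'));T=Ro.from_quat([x,y,z,w]).as_matrix()
p=-R(c).T@np.array(c['tvec']).ravel();print('cam in tool',T.T@(p-o['eef_pos']),'axis',T.T@R(c)[2])
for n,box in(('top',(105,160,220,255)),('side',(120,220,265,360))):
    c=pickle.load(open(n+'0.pkl','rb'));P=cloud(c);u0,v0,u1,v1=box
    Q=P[v0:v1,u0:u1].reshape(-1,3);C=c['img'][v0:v1,u0:u1].reshape(-1,3).astype(int)
    m=(abs(Q[:,2]-.120)<.006)&(C.min(1)>110);print(n,m.sum(),cv2.minAreaRect(Q[m][:,:2].astype(np.float32)))
    g=cv2.cvtColor(c['img'],cv2.COLOR_RGB2GRAY)
    m=(abs(Q[:,2]-.1115)<.004)
    k=Q[m];print('knobtop?',m.sum(),np.median(k,0))
print(atz(pickle.load(open('top0.pkl','rb')),105+291/6,160+290/6,.1115), atz(pickle.load(open('top0.pkl','rb')),105+284/6,160+287/6,.120))
E
```

```text
[[-0.923 -0.001  0.386]
 [-0.386  0.001 -0.923]
 [ 0.    -1.    -0.001]]
cam in tool [-0.07793152 -0.18103953 -0.00024107] axis [3.06550483e-01 9.51854401e-01 2.77029504e-05]
top 2635 ((0.48356038331985474, 0.18488886952400208), (0.2141319066286087, 0.23777832090854645), 3.722337484359741)
knobtop? 1030 [0.48545169 0.18819017 0.1121856 ]
side 3186 ((0.48376956582069397, 0.1859356164932251), (0.2185094952583313, 0.22894273698329926), 3.9020512104034424)
knobtop? 1174 [0.47654983 0.20324158 0.11127352]
[0.48301162 0.17510793 0.1115    ] [0.48426645 0.17657447 0.12      ]
```

```bash
python3 -m jog '[[[0,-60,0],0],[[-330,-70,-296],0],[[-330,-70,-296],0],[[-330,-70,-296],0],[[-330,-70,-296],0],[[-330,-70,-296],0],[[-330,-70,-296],0],[[-330,-70,-296],0],[[-330,-70,-296],0],[[-330,-70,-296],0],[[-330,-70,-296],0],[[-330,-70,-296],0],[[-330,-70,-296],0],[[-330,-70,-296],0],[[-330,-70,-296],0]]'
python3 -m jog '[[[-208,10,-352],0],[[-208,10,-352],0],[[-208,10,-352],0],[[-208,10,-352],0],[[-208,10,-352],0],[[-208,10,-352],0],[[-208,10,-352],0],[[-208,10,-352],0],[[-208,10,-352],0],[[-208,10,-352],0],[[-208,10,-352],0],[[-208,10,-352],0],[[-208,10,-352],0],[[-208,10,-352],0]]'
python3 - <<'E'
from h import *
import pickle
print(get_obs()['q'])
c=read_camera('wrist');save(c,'w1.png',s=1.5);pickle.dump(c,open('w1.pkl','wb'))
p=proj(c,np.array([.483,.1755,.1115]));print(p)
u,v=p.astype(int);save(c,'w1z.png',(max(u-60,0),max(v-45,0),u+60,v+45),6.5)
E
```

```text
t: 1.4
eef_pos: [0.45, -0.2233, 0.2614]
tool_rot: [-0.138, 0.139, -0.693, 0.693]
contact_force: [-0.5, -0.4, -0.8]
gripper_width: 1.004
t: 2.57
eef_pos: [0.5074, 0.1796, 0.2513]
tool_rot: [-0.137, 0.138, -0.693, 0.694]
contact_force: [0.3, -0.4, 0.2]
gripper_width: 1.0
[-0.00484899  0.24294251 -0.53455376  1.7805418   0.13543379  1.15544137
 -1.76061239]
[246.17645378 189.29313133]
```

View pics/w1.png

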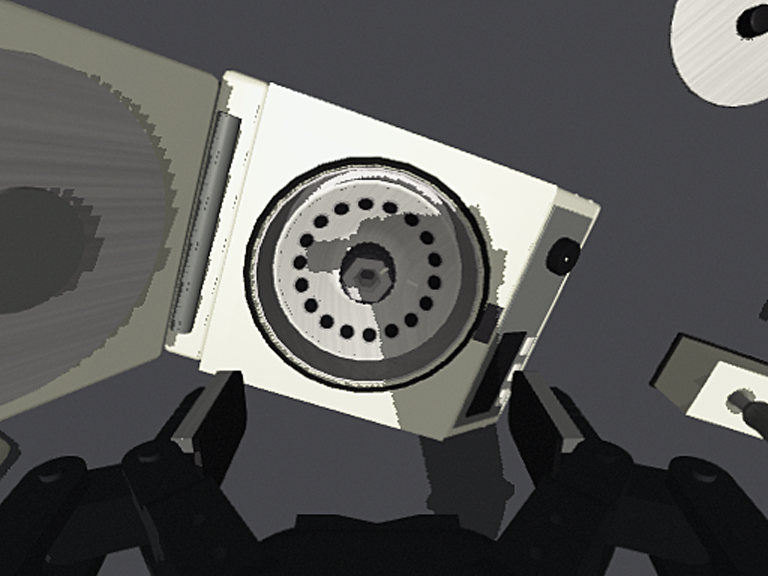

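View pics/w1z.png

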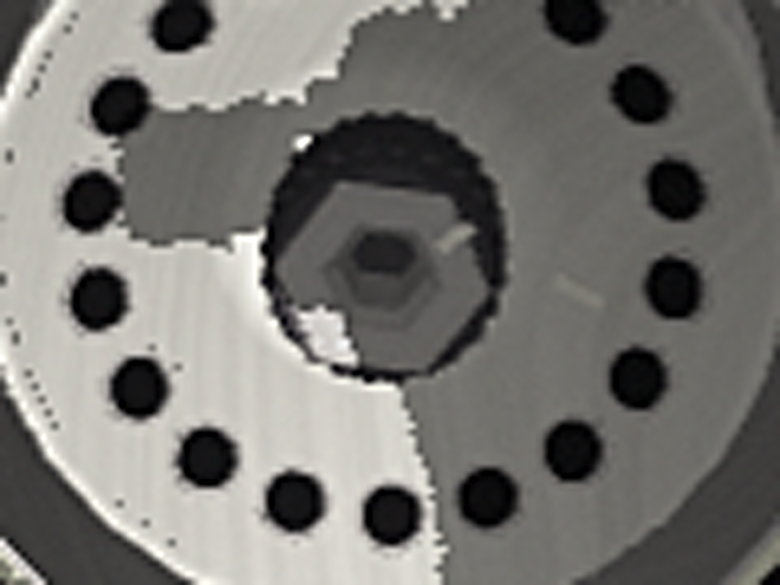

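```bash
cat > rect.py <<'E'
from h import *
def rect(c,name,cx,cy,z,half,N=560,src=None):
    g=np.linspace(-half,half,N)
    # up=+x world, left=+y
    X=cx-g[:,None]+0*g[None,:]; Y=cy-g[None,:]+0*g[:,None]
    m=proj(c,np.stack([X,Y,np.full_like(X,z)],-1)).astype(np.float32)
    im=cv2.remap(c['img'][...,::-1].copy(),m[...,0],m[...,1],cv2.INTER_CUBIC)
    cv2.imwrite('pics/'+name,im);return im
E
python3 - <<'E'
from rect import *
import pickle
c=pickle.load(open('w1.pkl','rb'))
a=rect(c,'r1a.png',.483,.1755,.1115,.03,400)
P=cloud(c)
# knob pixels from depth
m=(abs(P[...,2]-.1115)<.003)&(np.hypot(P[...,0]-.483,P[...,1]-.1755)<.03)
print(m.sum(),P[m].mean(0),cv2.minEnclosingCircle(P[m][:,:2].astype(np.float32)))
zr=P[...,2][(abs(np.hypot(P[...,0]-.483,P[...,1]-.1755)-.04)<.005)];print('rotor z r=40',np.percentile(zr,[10,50,90]))
b=rect(c,'r1b.png',.483,.1755,np.median(zr),.075,400)
cv2.imwrite('pics/r1.png',np.hstack([a,b]))
E
```

```text
708 [0.48580416 0.17857406 0.11019823] ((0.48544859886169434, 0.17837603390216827), 0.019316133111715317)
rotor z r=40 [0.07874358 0.36932117 0.37708549]
```

View pics/r1.png

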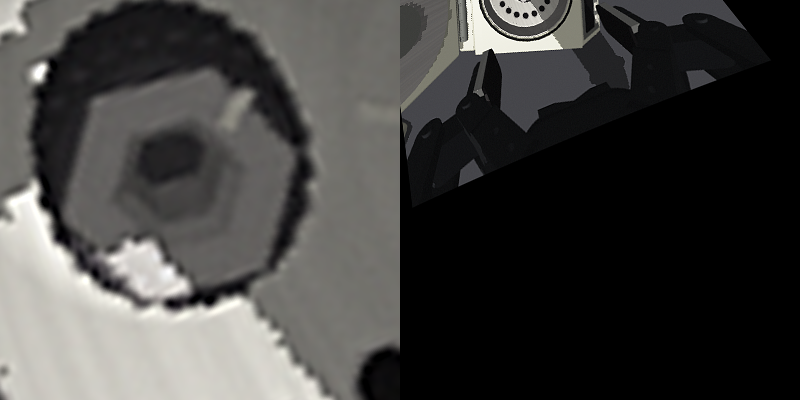

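```bash
python3 -m jog '[[[26,91,-6],0],[[26,91,-6],0],[[26,91,-6],0],[[26,91,-6],0],[[26,91,-6],0],[[26,91,-6],0],[[26,91,-6],0]]'
python3 - <<'E'
from rect import *
import pickle
print(get_obs()['eef_pos'])
c=read_camera('wrist');pickle.dump(c,open('w2.pkl','wb'))
P=cloud(c);m=(abs(P[...,2]-.1115)<.003)&(np.hypot(P[...,0]-.4845,P[...,1]-.177)<.03)
print(m.sum(),cv2.minEnclosingCircle(P[m][:,:2].astype(np.float32)))
cx,cy=cv2.minEnclosingCircle(P[m][:,:2].astype(np.float32))[0]
a=rect(c,'r2a.png',cx,cy,.1115,.024,560)
b=rect(c,'r2b.png',cx,cy,.080,.06,400)
p=proj(c,np.array([cx,cy,.1115]));print(p);u,v=p.astype(int)
save(c,'w2z.png',(u-60,v-50,u+60,v+50),5);save(c,'w2.png')
E
```

```text
t: 3.2
eef_pos: [0.4827, 0.1787, 0.1629]
tool_rot: [0.14, -0.137, 0.694, -0.693]
contact_force: [0.1, 0.1, 0.8]
gripper_width: 0.999
[0.48270732 0.17874135 0.1629366 ]
1339 ((0.48515379428863525, 0.1785360872745514), 0.01954677142202854)
[252.76123463 191.83234835]
```

View pics/r2a.png

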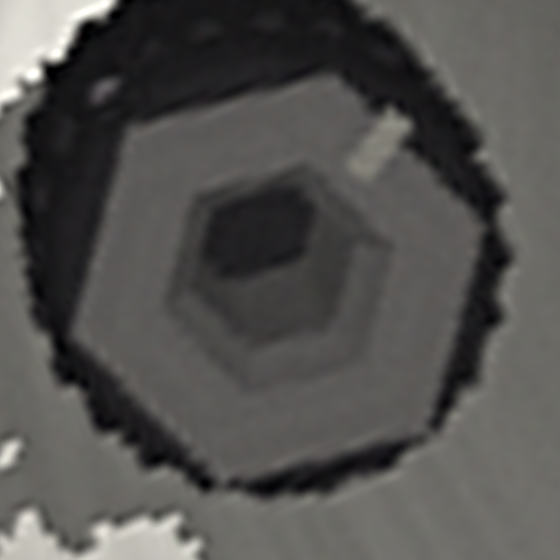

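View pics/r2b.png

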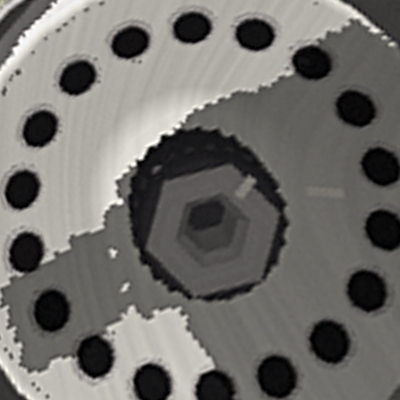

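View pics/w2z.png

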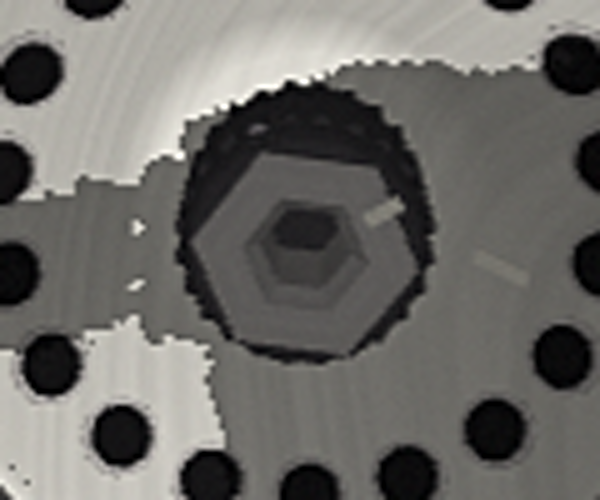

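```bash
python3 -m jog '[[[0,-41,0],0],[[0,-82,0],0],[[185,-90,493],-1.342],[[185,-90,493],-1.342],[[185,-90,493],-1.342],[[185,-90,493],-1.342],[[185,-90,493],-1.342],[[185,-90,493],-1.342],[[185,-90,493],-1.342],[[185,-90,493],-1.342],[[185,-90,493],-1.342],[[185,-90,493],-1.342],[[185,-90,493],-1.342],[[185,-90,493],-1.342],[[185,-90,493],-1.342],[[185,-90,493],-1.342],[[185,-90,493],-1.342],[[185,-90,493],-1.342]]'
python3 - <<'E'
from rect import *
import pickle
o=get_obs();print(o['eef_pos'],o['q'])
c=read_camera('wrist');pickle.dump(c,open('w3.pkl','wb'));save(c,'w3.png',s=1.5)
P=cloud(c);C=c['img'].astype(int).max(-1)
m=(P[...,2]>.126)&(P[...,2]<.145)&(np.hypot(P[...,0]-.503,P[...,1]+.347)<.06)
print(m.sum(),np.median(P[m][:,2]),cv2.minAreaRect(P[m][:,:2].astype(np.float32)))
a=rect(c,'r3.png',.5027,-.3473,.136,.06,500)
E
```

```text
t: 4.75
eef_pos: [0.4994, -0.3517, 0.2512]
tool_rot: [-0.539, 0.539, -0.458, 0.459]
contact_force: [1.6, 1.4, -0.1]
gripper_width: 1.001
[ 0.49940594 -0.35168524  0.25124901] [ 0.77556936  0.34518443 -0.34367599  1.62744944  0.12372896  1.18915396
  0.56602709]
1133 0.13445477679637421 ((0.5034881234169006, -0.34637635946273804), (0.015313759446144104, 0.07584042102098465), 9.807666778564453)
```

View pics/w3.png

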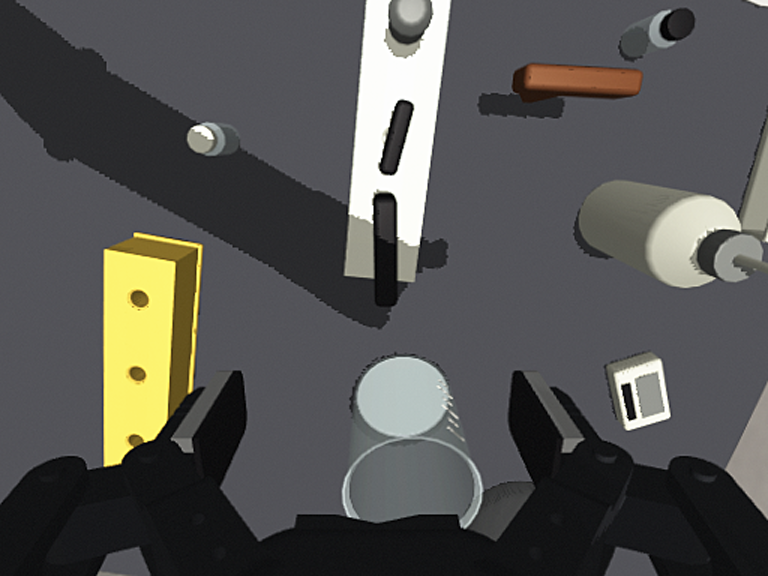

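View pics/r3.png

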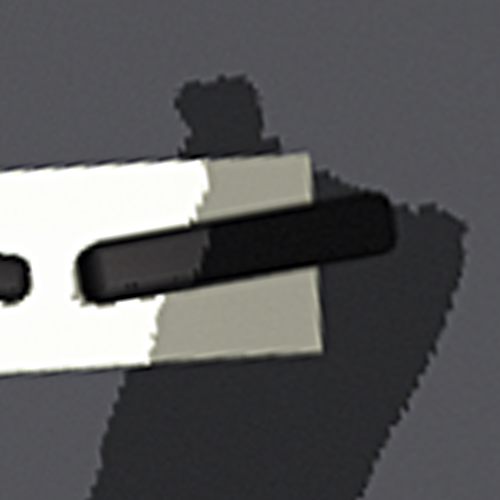

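```bash
cat > st.py <<'E'
from h import *
from scipy.spatial.transform import Rotation as Ro
def state(tgt=None,yaw=None):
    o=get_obs();w,x,y,z=o['tool_rot'];T=Ro.from_quat([x,y,z,w]).as_matrix()
    yw=np.degrees(np.arctan2(T[1,2],T[0,2]))
    print('t %.2f'%o['t'],'tcp',o['eef_pos'].round(4),'zyaw %.2f'%yw,'tilt',T[:,1].round(4),'F',o['contact_force'].round(2),'M',o['torque'].round(3),'w %.3f'%o['gripper_width'])
    if tgt is not None: print('shift mm',(T.T@(np.array(tgt)-o['eef_pos'])*1000).round(1))
    if yaw is not None: print('turn',np.radians(yw-yaw).round(3))
    return o,T
E
python3 -c "
from st import *
state([.503,-.3468,.101],9.7)"
```

```text
t 4.80 tcp [ 0.5002 -0.349   0.2513] zyaw 9.46 tilt [ 0.0011 -0.     -1.    ] F [-0.76  1.2   0.72] M [ 0.043 -0.045 -0.007] w 0.999
shift mm [ -1.8 150.3   3. ]
turn -0.004
```

```bash
python3 -m jog '[[[-1,30,1],0],[[-1,60,1],0],[[-1,90,1],0],[[-1,110,1],0],[[-1,110,1],0],[[-1,110,1],0]]'
python3 -c "
from st import *
state([.503,-.3468,.101],9.7)"
```

```text
t: 5.3
eef_pos: [0.5011, -0.3454, 0.1409]
tool_rot: [0.541, -0.54, 0.456, -0.456]
contact_force: [0.1, -0.5, -0.3]
gripper_width: 1.0
t 5.30 tcp [ 0.5011 -0.3454  0.1409] zyaw 9.70 tilt [-6.0e-04  1.1e-03 -1.0e+00] F [ 0.13 -0.55 -0.32] M [-0.025 -0.047  0.065] w 1.000
shift mm [ 1.8 39.9  1.6]
turn -0.0
```

```bash
python3 -m jog '[[[1,15,1],0],[[1,30,1],0],[[1,40,1],0],[[1,40,1],0],[[1,40,1],0]]'
python3 -m jog '[[[0,0,0],0],[[0,0,0],0],[[0,0,0],0],[[0,0,0],0],[[0,0,0],0],[[0,0,0],0],[[0,0,0],0],[[0,0,0],0],[[0,0,0],0],[[0,0,0],0]]' 0 60
python3 - <<'E'
from st import *
state([.503,-.3468,.101],9.7)
c=read_camera('wrist');save(c,'w4.png',s=1.5)
E
```

```text
t: 5.72
eef_pos: [0.5026, -0.3478, 0.1019]
tool_rot: [0.54, -0.54, 0.456, -0.457]
contact_force: [1.0, -0.5, 0.5]
gripper_width: 0.998
t: 6.55
eef_pos: [0.5018, -0.3478, 0.1007]
tool_rot: [-0.54, 0.54, -0.457, 0.457]
contact_force: [-0.3, -0.1, 1.0]
gripper_width: 0.001
t 6.55 tcp [ 0.5018 -0.3478  0.1007] zyaw 9.57 tilt [-1.e-04  1.e-04 -1.e+00] F [-0.35 -0.09  1.01] M [-0.015 -0.011 -0.003] w 0.001
shift mm [-0.8 -0.3  1.3]
turn -0.002
```

View pics/w4.png

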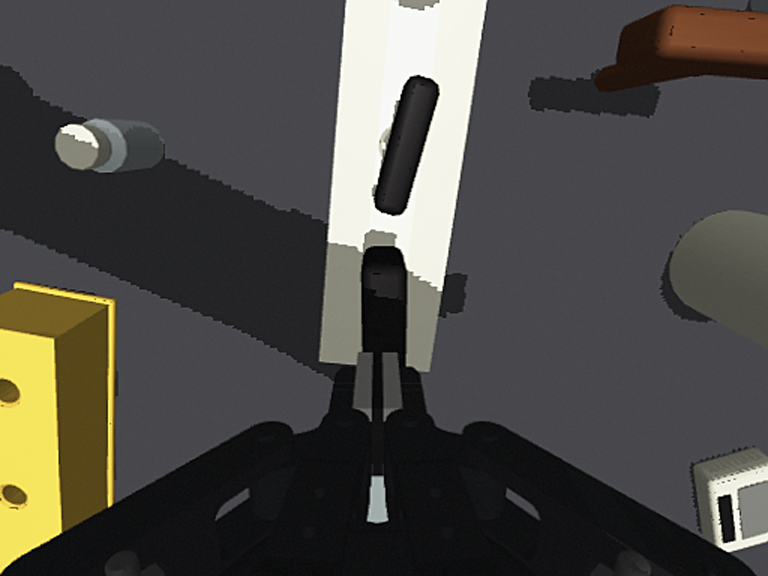

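```bash
python3 - <<'E'
from st import *
c=read_camera('side');u,v=proj(c,np.array([.503,-.347,.12])).astype(int);save(c,'s5.png',(u-60,v-60,u+60,v+40),6)
c=read_camera('wrist');P=cloud(c)
for u,v in((383,255),(383,280),(383,320),(383,345),(372,370),(395,370),(380,395)):
    print(u,v,P[int(v/1.5),int(u/1.5)].round(4))
E
```

```text
383 255 [ 0.4967 -0.3092  0.1229]
383 280 [ 0.4975 -0.3143  0.1352]
383 320 [ 0.4999 -0.3286  0.1353]
383 345 [ 0.5016 -0.3384  0.1347]
372 370 [ 0.4979 -0.3372  0.1557]
395 370 [ 0.5048 -0.3365  0.1548]
380 395 [ 0.5001 -0.3369  0.1703]
```

View pics/s5.png

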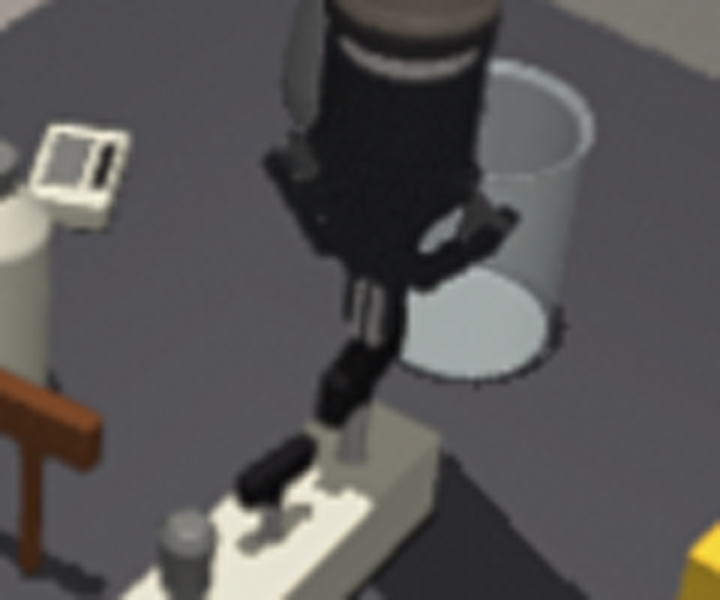

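```bash
python3 - <<'E'
from st import *
c=read_camera('wrist');c['img']=np.clip(c['img'].astype(float)*2.2,0,255).astype(np.uint8);save(c,'w5.png',(200,150,310,290),4.2)
d=c['depth'];P=cloud(c)
for v in (230,245,260,275):
    print(v,[(u,*(P[v,u]*1000).round(0).astype(int)) for u in range(222,288,5)])
E
```

```text
230 [(222, np.int64(483), np.int64(-378), np.int64(58)), (227, np.int64(487), np.int64(-377), np.int64(59)), (232, np.int64(491), np.int64(-376), np.int64(59)), (237, np.int64(494), np.int64(-376), np.int64(59)), (242, np.int64(495), np.int64(-341), np.int64(131)), (247, np.int64(497), np.int64(-339), np.int64(136)), (252, np.int64(500), np.int64(-338), np.int64(136)), (257, np.int64(503), np.int64(-338), np.int64(135)), (262, np.int64(505), np.int64(-338), np.int64(135)), (267, np.int64(508), np.int64(-338), np.int64(134)), (272, np.int64(522), np.int64(-371), np.int64(60)), (277, np.int64(526), np.int64(-371), np.int64(58)), (282, np.int64(530), np.int64(-369), np.int64(60)), (287, np.int64(534), np.int64(-369), np.int64(60))]
245 [(222, np.int64(484), np.int64(-424), np.int64(-2)), (227, np.int64(488), np.int64(-343), np.int64(147)), (232, np.int64(491), np.int64(-343), np.int64(147)), (237, np.int64(493), np.int64(-342), np.int64(146)), (242, np.int64(495), np.int64(-338), np.int64(154)), (247, np.int64(497), np.int64(-338), np.int64(154)), (252, np.int64(500), np.int64(-337), np
[... 1172 characters left out ...]
int64(180)), (227, np.int64(490), np.int64(-336), np.int64(183)), (232, np.int64(488), np.int64(-270), np.int64(282)), (237, np.int64(494), np.int64(-337), np.int64(180)), (242, np.int64(496), np.int64(-337), np.int64(180)), (247, np.int64(498), np.int64(-339), np.int64(177)), (252, np.int64(500), np.int64(-339), np.int64(176)), (257, np.int64(502), np.int64(-338), np.int64(176)), (262, np.int64(503), np.int64(-336), np.int64(180)), (267, np.int64(505), np.int64(-335), np.int64(180)), (272, np.int64(507), np.int64(-333), np.int64(183)), (277, np.int64(508), np.int64(-332), np.int64(184)), (282, np.int64(511), np.int64(-334), np.int64(181)), (287, np.int64(557), np.int64(-448), np.int64(-1))]
```

View pics/w5.png

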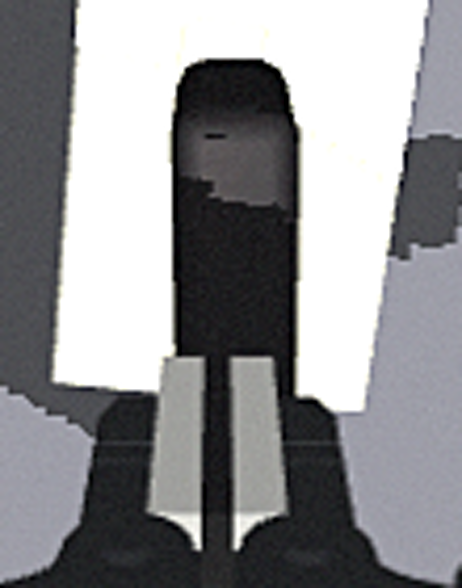

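```bash
python3 - <<'E'
from st import *
o,T=state()
c=read_camera('wrist');p=-R(c).T@np.array(c['tvec']).ravel();print('cam world',p,'in tool',T.T@(p-o['eef_pos']))
P=cloud(c);print([(v,(P[v,245]*1000).round(0)) for v in range(228,250,2)])
import pickle
# fingers open in first views
for n in('w1.pkl','w2.pkl','wrist0.pkl'):
    c=pickle.load(open(n,'rb'));P=cloud(c);print(n,[(v,(P[v,u]*1000).round(0)) for u,v in((160,249),(160,255),(150,262),(345,249),(345,255))])
s=read_camera('side');save(s,'s6.png',s=1.5)
E
```

```text
t 6.75 tcp [ 0.5019 -0.3479  0.1007] zyaw 9.57 tilt [-0.  0. -1.] F [ 0.88  0.38 -0.83] M [-0.019 -0.024  0.017] w -0.005
cam world [ 0.48800754 -0.27035838  0.2818462 ] in tool [-0.07872494 -0.1811461  -0.00080876]
[(228, array([ 496., -338.,  135.])), (230, array([ 496., -340.,  134.])), (232, array([ 497., -340.,  135.])), (234, array([ 497., -341.,  135.])), (236, array([ 496., -337.,  146.])), (238, array([ 496., -338.,  147.])), (240, array([ 496., -338.,  149.])), (242, array([ 497., -338.,  151.])), (244, array([ 497., -338.,  152.])), (246, array([ 496., -337.,  156.])), (248, array([ 497., -338.,  157.]))]
w1.pkl [(249, array([498., 223., 304.])), (255, array([496., 221., 306.])), (262, array([500., 223., 319.])), (249, array([533., 145., 309.])), (255, array([531., 143., 310.]))]
w2.pkl [(249, array([473., 221., 216.])), (255, array([470., 220., 217.])), (262, array([475., 222., 231.])), (249, array([508., 143., 220.])), (255, array([506., 143., 222.]))]
wrist0.pkl [(249, array([ 251., -580.,  244.])), (255, array([ 249., -581.,  245.])), (262, array([ 252., -579.,  259.])), (249, array([ 286., -657.,  249.])), (255, array([ 284., -658.,  249.]))]
```

View pics/s6.png

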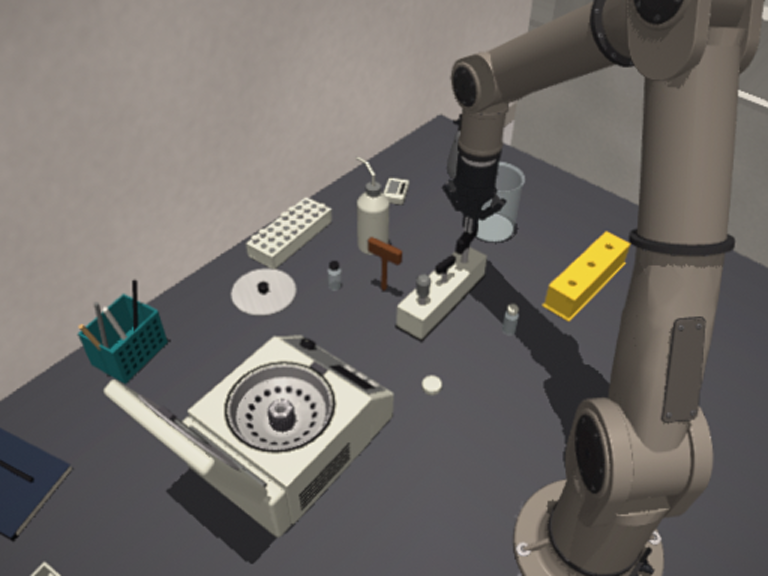

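```bash
python3 -m jog '[[[0,-5,3],0],[[-1,-5,3],0],[[-1,-5,3],0],[[-1,-5,3],0],[[-1,-5,3],0],[[-1,-5,3],0],[[-1,-5,3],0],[[-1,-5,3],0],[[-1,-5,3],0]]' 85
python3 -m jog '[[[0,10,0],0],[[0,20,0],0],[[0,30,0],0],[[0,40,0],0],[[0,49,0],0],[[0,49,0],0],[[0,49,0],0]]'
python3 - <<'E'
from st import *
state()
c=read_camera('wrist');save(c,'w6.png',s=1.5)
E
```

```text
t: 7.6
eef_pos: [0.5046, -0.3464, 0.1057]
tool_rot: [-0.54, 0.54, -0.457, 0.457]
contact_force: [0.2, 0.5, 0.4]
gripper_width: 0.992
t: 8.18
eef_pos: [0.5042, -0.346, 0.0557]
tool_rot: [-0.54, 0.54, -0.457, 0.456]
contact_force: [0.7, 0.1, 0.8]
gripper_width: 0.994
t 8.18 tcp [ 0.5042 -0.346   0.0557] zyaw 9.58 tilt [-0.0014  0.001  -1.    ] F [0.74 0.13 0.82] M [-0.026  0.003  0.025] w 0.994
```

View pics/w6.png

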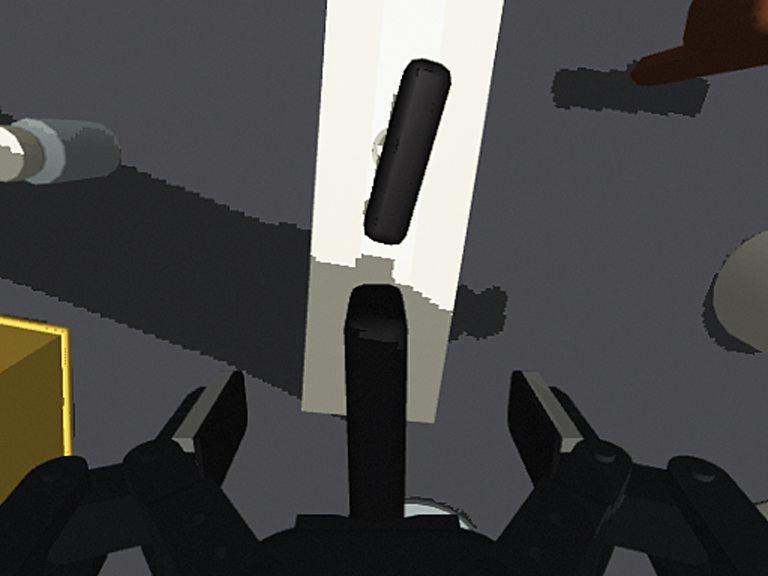

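```bash
python3 -m jog '[[[0,0,0],0],[[0,0,0],0],[[0,0,0],0],[[0,0,0],0],[[0,0,0],0],[[0,0,0],0],[[0,0,0],0],[[0,0,0],0]]' 0 80
python3 - <<'E'
from st import *
state()
c=read_camera('wrist');save(c,'w7.png',s=1.5)
P=cloud(c);print([(v,(P[v,250]*1000).round(0)) for v in range(190,260,5)])
E
```

```text
t: 8.9
eef_pos: [0.5047, -0.3465, 0.057]
tool_rot: [-0.54, 0.54, -0.456, 0.457]
contact_force: [-0.9, -0.7, 3.6]
gripper_width: 0.176
t 8.90 tcp [ 0.5047 -0.3465  0.057 ] zyaw 9.56 tilt [ 2.e-04 -3.e-04 -1.e+00] F [-0.92 -0.72  3.59] M [ 0.035  0.306 -0.042] w 0.176
[(190, array([ 497., -309.,  111.])), (195, array([ 497., -309.,  118.])), (200, array([ 497., -310.,  123.])), (205, array([ 497., -309.,  129.])), (210, array([ 497., -310.,  132.])), (215, array([ 498., -311.,  135.])), (220, array([ 498., -313.,  135.])), (225, array([ 498., -315.,  136.])), (230, array([ 499., -317.,  134.])), (235, array([ 499., -319.,  134.])), (240, array([ 499., -321.,  134.])), (245, array([ 500., -323.,  135.])), (250, array([ 500., -326.,  134.])), (255, array([ 500., -327.,  136.]))]
```

View pics/w7.png

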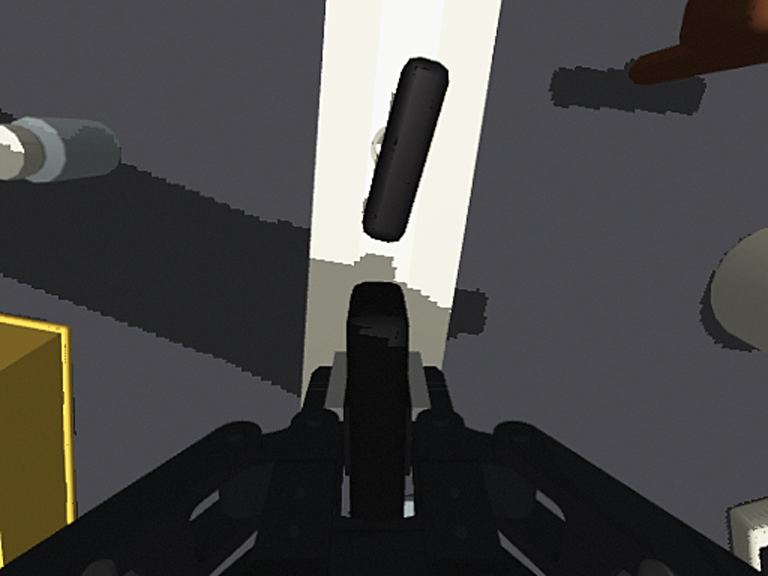

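```bash
python3 -m jog '[[[0,-10,0],0],[[0,-20,0],0],[[0,-35,0],0],[[0,-50,0],0],[[0,-80,0],0],[[0,-115,0],0],[[0,-150,0],0],[[0,-150,0],0],[[0,-150,0],0]]'
python3 - <<'E'
from st import *
state([.4855,.1775,.207],14.5)
c=read_camera('side');save(c,'s8.png',(240,80,360,240),4)
E
```

```text
t: 9.7
eef_pos: [0.5063, -0.347, 0.2101]
tool_rot: [0.54, -0.54, 0.454, -0.459]
contact_force: [-0.5, 0.1, -2.3]
gripper_width: 0.175
t 9.70 tcp [ 0.5063 -0.347   0.2101] zyaw 9.57 tilt [ 0.005 -0.003 -1.   ] F [-0.45  0.06 -2.33] M [ 0.018  0.039 -0.018] w 0.175
shift mm [-520.7    1.4   66.7]
turn -0.086
```

View pics/s8.png

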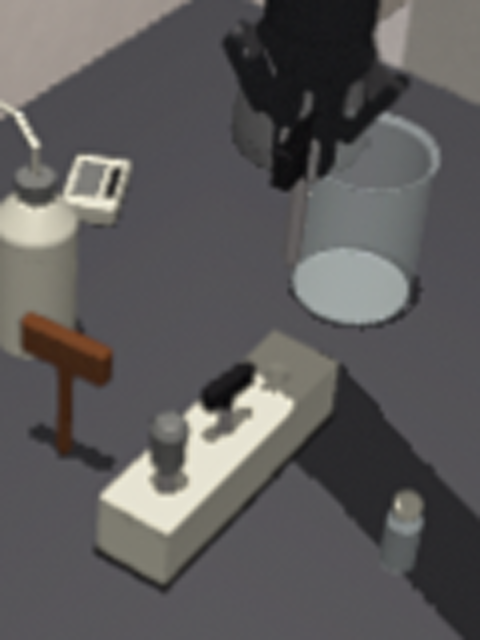

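Key is out of its hole, hanging upright at crop (295,220). Carry it over the knob.

```bash
python3 -m jog '[[[-40,0,5],0],[[-80,0,10],0],[[-120,0,15],0],[[-160,0,21],0],[[-200,0,26],0],[[-240,0,31],0],[[-280,0,36],0],[[-320,0,41],-0.01],[[-360,0,46],-0.03],[[-400,0,51],-0.05],[[-440,0,56],-0.07],[[-480,0,62],-0.086],[[-505,0,65],-0.086],[[-520,0,67],-0.086],[[-520,0,67],-0.086],[[-520,0,67],-0.086],[[-520,0,67],-0.086]]'
python3 - <<'E'
from st import *
import pickle
state([.4855,.1775,.207],14.5)
for n in('side','top','wrist'):
    c=read_camera(n);pickle.dump(c,open(n+'9.pkl','wb'));save(c,n+'9.png',s=1.5)
    if n=='side': save(c,'s9z.png',(140,180,240,310),5)
E
```

```text
t: 11.17
eef_pos: [0.4838, 0.1759, 0.2056]
tool_rot: [-0.558, 0.56, -0.433, 0.433]
contact_force: [0.5, 0.0, -1.2]
gripper_width: 0.178
t 11.17 tcp [0.4838 0.1759 0.2056] zyaw 14.43 tilt [-0.002  -0.0014 -1.    ] F [ 0.52  0.05 -1.21] M [-0.065 -0.033  0.025] w 0.178
shift mm [-1.1 -1.4  2. ]
turn -0.001
```

View pics/s9z.png

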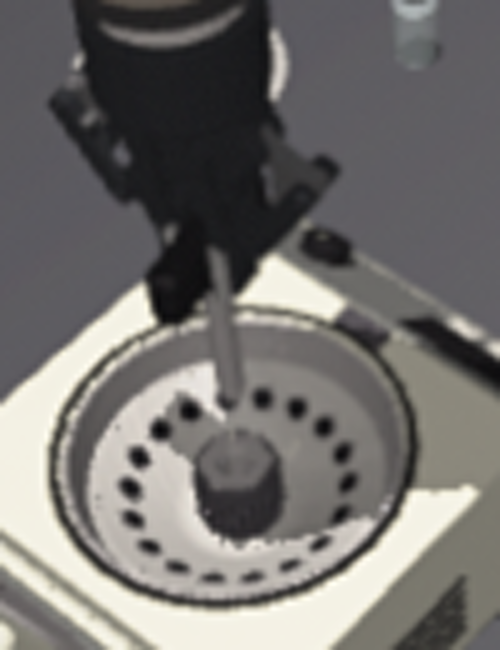

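View pics/wrist9.png

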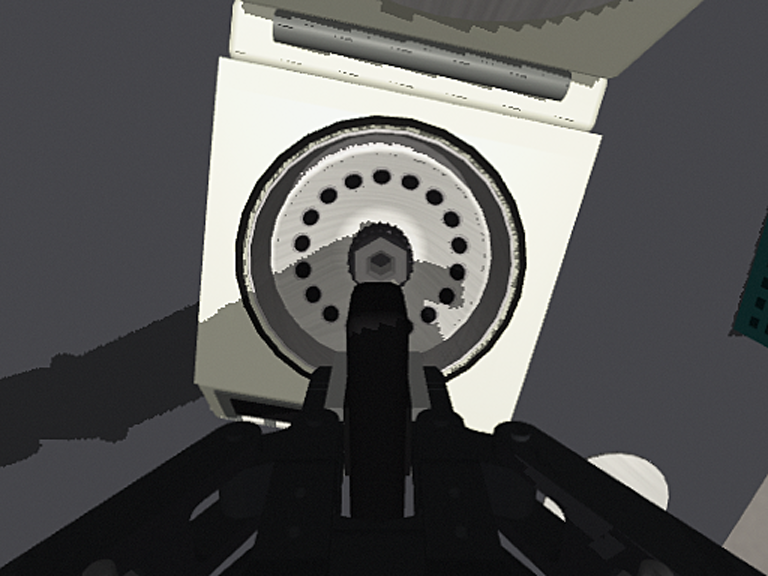

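View pics/top9.png

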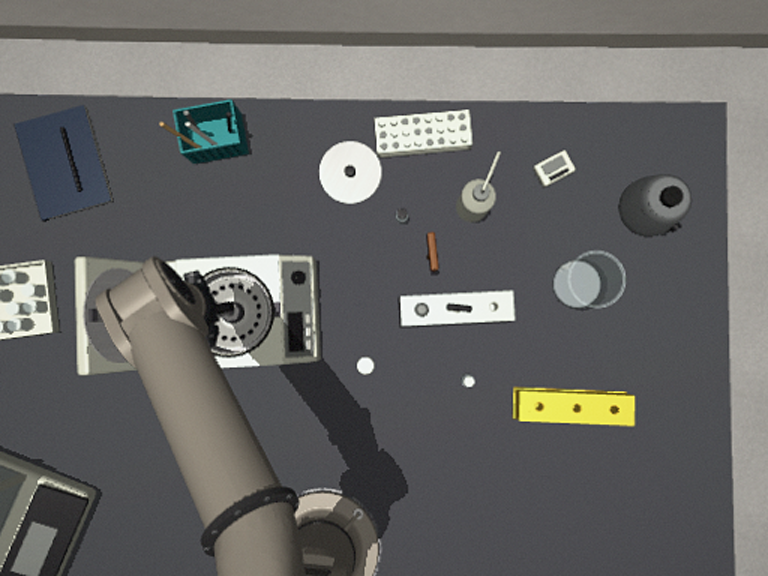

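```bash
python3 - <<'E'
from rect import *
from st import *
import pickle
o,T=state()
c=pickle.load(open('wrist9.pkl','rb'));P=cloud(c)
m=(abs(P[...,2]-.1115)<.003)&(np.hypot(P[...,0]-.4855,P[...,1]-.178)<.03)
k=cv2.minEnclosingCircle(P[m][:,:2].astype(np.float32));print('wrist knob',m.sum(),k)
L=(P-o['eef_pos'])@T
zt=o['eef_pos'][2]+.079
m=(abs(P[...,2]-zt)<.004)&(abs(L[...,2])<.015)&(abs(L[...,0])<.06)
print('bar top',m.sum(),np.median(P[m][:,2]),[np.percentile(L[m][:,i],[0,2,50,98,100]).round(4) for i in (0,2)])
r=L[m]; b=np.polyfit(r[:,0],r[:,2],1);print('axis fit',b)
rect(c,'r9.png',*k[0],.1115,.024,500)
s=pickle.load(open('side9.pkl','rb'));Ps=cloud(s)
print('side knob mouth',atz(s,187.6,272.4,.1115))
for v in range(240,264,3): print(v,[(u,(Ps[v,u]*1000).round(0).astype(int).tolist()) for u in(184,186,188)])
m=(abs(Ps[...,2]-.1115)<.003)&(np.hypot(Ps[...,0]-.4855,Ps[...,1]-.178)<.03);print('side knob',cv2.minEnclosingCircle(Ps[m][:,:2].astype(np.float32)))
tip=o['eef_pos']-[0,0,.045]; print('pred tip px',proj(s,tip),'pred mouth px',proj(s,np.array([.4855,.1775,.1115])))
E
```

```text
t 11.32 tcp [0.4844 0.1758 0.2063] zyaw 14.35 tilt [-7.e-04 -9.e-04 -1.e+00] F [ 0.38 -0.36 -1.21] M [ 0.052 -0.017 -0.027] w 0.174
wrist knob 838 ((0.48514366149902344, 0.17917495965957642), 0.019414836540818214)
bar top 5760 0.28362444599571335 [array([-0.0379, -0.0363, -0.0091,  0.0234,  0.0262]), array([-0.0149, -0.0104, -0.0009,  0.0093,  0.0148])]
axis fit [-0.00037241 -0.00070973]
side knob mouth [0.48067934 0.17829155 0.1115    ]
240 [(184, [469, 183, 248]), (186, [467, 179, 246]), (188, [549, 112, 116])]
243 [(184, [479, 177, 224]), (186, [477, 173, 222]), (188, [540, 120, 119])]
246 [(184, [479, 178, 213]), (186, [478, 174, 211]), (188, [539, 122, 111])]
249 [(184, [480, 179, 202]), (186, [477, 176, 202]), (188, [478, 169, 195])]
252 [(184, [481, 179, 191]), (186, [479, 175, 189]), (188, [478, 171, 186])]
255 [(184, [480, 181, 183]), (186, [478, 177, 181]), (188, [476, 173, 178])]
258 [(184, [483, 180, 168]), (186, [478, 179, 171]), (188, [477, 174, 167])]
261 [(184, [524, 152, 92]), (186, [522, 148, 89]), (188, [521, 142, 85])]
side knob ((0.4838096797466278, 0.1783425509929657), 0.02002178505063057)
pred tip px [185.33831709 258.31409459] pred mouth px [186.45573628 271.0844564 ]
```

View pics/r9.png

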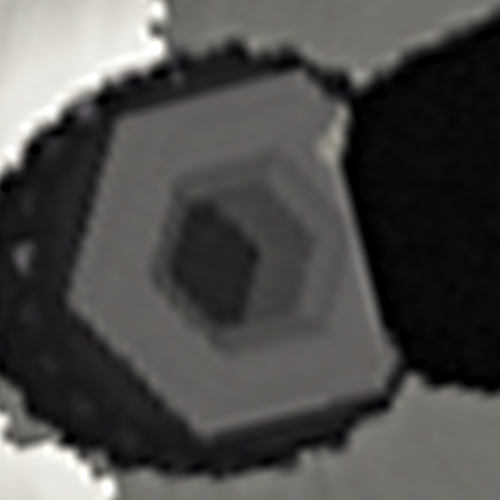

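```bash
python3 -m jog '[[[-2,20,2],0],[[-2,38,2],0],[[-2,42,2],0],[[-2,42,2],0],[[-2,42,2],0]]'
python3 - <<'E'
from st import *
state([.4858,.178,.165],14.5)
c=read_camera('side');save(c,'s10.png',(150,220,230,310),7)
E
```

```text
t: 11.73
eef_pos: [0.486, 0.1796, 0.1652]
tool_rot: [0.559, -0.559, 0.433, -0.433]
contact_force: [0.3, -0.5, -1.0]
gripper_width: 0.177
t 11.73 tcp [0.486  0.1796 0.1652] zyaw 14.45 tilt [ 1.e-04  0.e+00 -1.e+00] F [ 0.27 -0.5  -1.04] M [-0.027 -0.015 -0.021] w 0.177
shift mm [ 1.4  0.2 -0.6]
turn -0.001
```

View pics/s10.png

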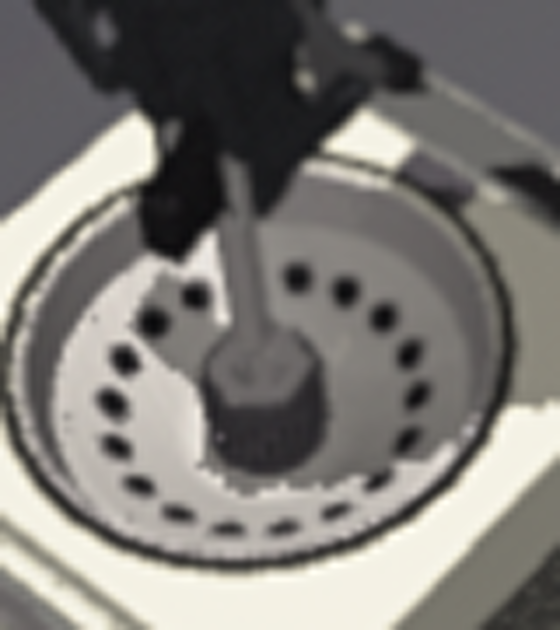

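```bash
python3 -m jog '[[[0,4,0],0],[[0,8,0],0],[[0,12,0],0],[[0,14,0],0],[[0,14,0],0]]'
python3 -c "
from st import *
state()"
```

```text
t: 12.2
eef_pos: [0.4854, 0.1797, 0.1501]
tool_rot: [-0.559, 0.559, -0.433, 0.433]
contact_force: [0.6, 0.4, -1.7]
gripper_width: 0.178
t 12.20 tcp [0.4854 0.1797 0.1501] zyaw 14.50 tilt [-9.e-04 -4.e-04 -1.e+00] F [ 0.61  0.37 -1.68] M [-0.014  0.056  0.019] w 0.178
```

```bash
python3 -m jog '[[[0,2,0],0],[[0,4,0],0],[[0,6,0],0],[[0,6,0],0]]'
python3 -c "
from st import *
state()"
```

```text
t: 12.53
eef_pos: [0.4856, 0.1796, 0.1443]
tool_rot: [-0.559, 0.559, -0.433, 0.433]
contact_force: [-0.5, -0.6, -2.2]
gripper_width: 0.177
t 12.53 tcp [0.4856 0.1796 0.1443] zyaw 14.49 tilt [-6.e-04 -5.e-04 -1.e+00] F [-0.46 -0.61 -2.18] M [-0.105  0.041 -0.001] w 0.177
```

```bash
python3 -m jog '[[[0,2,0],0],[[0,4,0],0],[[0,6,0],0],[[0,8,0],0],[[0,8,0],0]]'
python3 - <<'E'
from st import *
state()
c=read_camera('side');save(c,'s11.png',(150,220,230,310),7)
E
```

```text
t: 12.95
eef_pos: [0.4855, 0.1797, 0.1362]
tool_rot: [-0.559, 0.559, -0.433, 0.433]
contact_force: [-0.2, -1.8, -2.3]
gripper_width: 0.181
t 12.95 tcp [0.4855 0.1797 0.1362] zyaw 14.49 tilt [-6.e-04 -3.e-04 -1.e+00] F [-0.2  -1.79 -2.28] M [-0.464 -0.011 -0.016] w 0.181
```

View pics/s11.png

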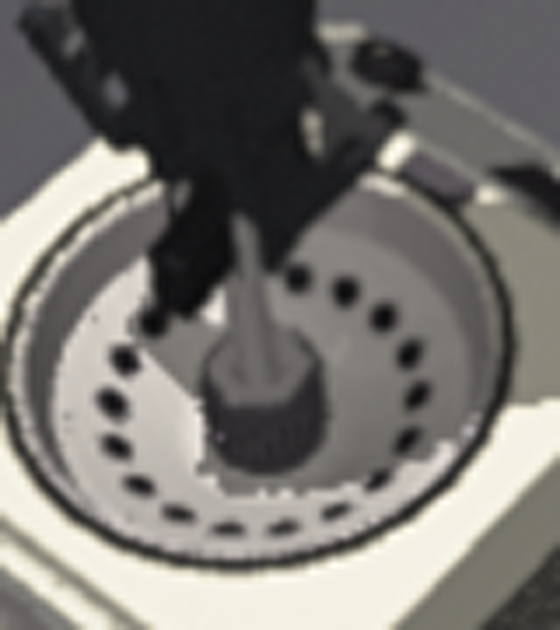

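```bash
python3 -m jog '[[[1,0,0],0],[[1,0,0],0.08],[[1,0,0],0.16],[[1,0,0],0.24],[[1,0,0],0.32],[[1,0,0],0.40],[[1,0,0],0.48],[[1,0,0],0.56],[[1,0,0],0.64],[[1,0,0],0.70],[[1,0,0],0.70],[[1,0,0],0.70]]'
python3 - <<'E'
from st import *
print(state()[0]['q'])
E
```

```text
t: 14.0
eef_pos: [0.4858, 0.179, 0.1367]
tool_rot: [-0.377, 0.377, -0.598, 0.598]
contact_force: [-1.4, -1.0, -1.9]
gripper_width: 0.174
t 14.00 tcp [0.4858 0.179  0.1367] zyaw -25.49 tilt [-2.e-04 -2.e-04 -1.e+00] F [-1.35 -0.98 -1.94] M [-0.366  0.236  0.081] w 0.174
[-0.0611538   0.32627857 -0.49381438  1.95719962  0.19465105  0.90438298
 -1.0989043 ]
```

```bash
python3 -m jog '[[[0,0,0],0.05],[[0,0,0],0.1],[[0,0,0],0.15],[[0,0,0],0.2],[[0,0,0],0.2],[[0,0,0],0.2]]'
python3 -c "
from st import *
state()"
python3 -m jog '[[[0,0,0],0.04],[[0,0,0],0.08],[[0,0,0],0.08],[[0,0,0],0.08]]'
python3 -c "
from st import *
state()"
```

```text
t: 14.5
eef_pos: [0.4859, 0.1789, 0.1367]
tool_rot: [-0.316, 0.316, -0.633, 0.633]
contact_force: [-2.3, -1.5, -0.8]
gripper_width: 0.176
t 14.50 tcp [0.4859 0.1789 0.1367] zyaw -36.92 tilt [-3.e-04 -2.e-04 -1.e+00] F [-2.27 -1.5  -0.82] M [-0.404  0.297  0.116] w 0.176
t: 14.83
eef_pos: [0.4859, 0.1789, 0.1367]
tool_rot: [-0.29, 0.29, -0.645, 0.645]
contact_force: [-1.0, -1.6, -0.9]
gripper_width: 0.175
t 14.83 tcp [0.4859 0.1789 0.1367] zyaw -41.50 tilt [-2.e-04 -2.e-04 -1.e+00] F [-0.97 -1.57 -0.92] M [-0.451  0.331  0.041] w 0.175
```

```bash
python3 -m jog '[[[0,0,0],0.04],[[0,0,0],0.06],[[0,0,0],0.06],[[0,0,0],0.06]]'
python3 -c "
from st import *
state()"
python3 -m jog '[[[0,0,0],0.04],[[0,0,0],0.06],[[0,0,0],0.06],[[0,0,0],0.06]]'
python3 -c "
from st import *
state()"
```

```text
t: 15.17
eef_pos: [0.4859, 0.1789, 0.1367]
tool_rot: [-0.271, 0.271, -0.653, 0.653]
contact_force: [-1.3, -1.8, -0.0]
gripper_width: 0.173
t 15.17 tcp [0.4859 0.1789 0.1367] zyaw -44.99 tilt [-1.e-04 -2.e-04 -1.e+00] F [-1.35 -1.84 -0.05] M [-0.463  0.419  0.039] w 0.173
t: 15.5
eef_pos: [0.4859, 0.1789, 0.1367]
tool_rot: [-0.251, 0.251, -0.661, 0.661]
contact_force: [-1.6, -2.3, -1.2]
gripper_width: 0.18
t 15.50 tcp [0.4859 0.1789 0.1367] zyaw -48.46 tilt [-1.e-04 -2.e-04 -1.e+00] F [-1.63 -2.31 -1.17] M [-0.545  0.411  0.092] w 0.180
```

```bash
python3 -m jog '[[[0,0,0],0.04],[[0,0,0],0.07],[[0,0,0],0.07],[[0,0,0],0.07]]'
python3 - <<'E'
from st import *
state()
state()
c=read_camera('wrist');save(c,'w12.png',s=1.5);c=read_camera('side');save(c,'s12.png',(150,220,230,310),7)
E
```

```text
t: 15.83
eef_pos: [0.4859, 0.1789, 0.1367]
tool_rot: [-0.227, 0.228, -0.669, 0.67]
contact_force: [-1.6, -1.9, -0.8]
gripper_width: 0.177
t 15.83 tcp [0.4859 0.1789 0.1367] zyaw -52.45 tilt [-2.e-04 -2.e-04 -1.e+00] F [-1.63 -1.92 -0.79] M [-0.597  0.419  0.062] w 0.177
t 15.83 tcp [0.4859 0.1789 0.1367] zyaw -52.45 tilt [-2.e-04 -2.e-04 -1.e+00] F [-1.63 -1.92 -0.79] M [-0.597  0.419  0.062] w 0.177
```

View pics/w12.png

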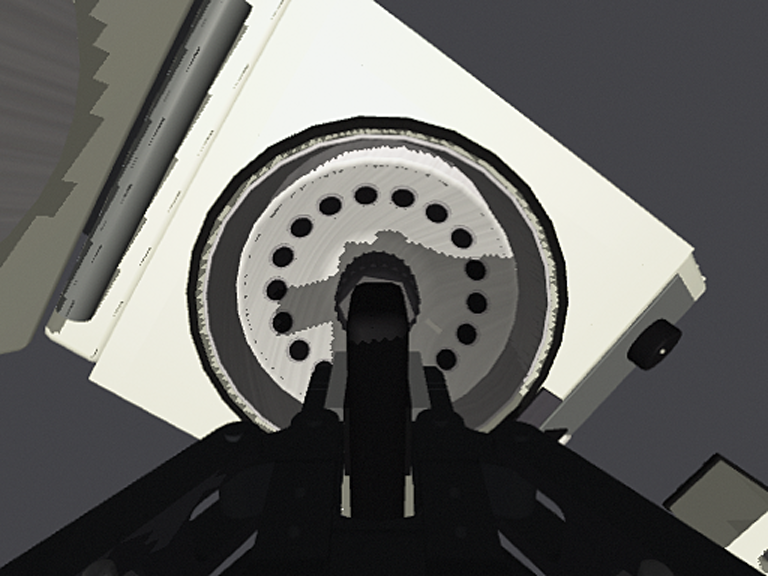

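View pics/s12.png

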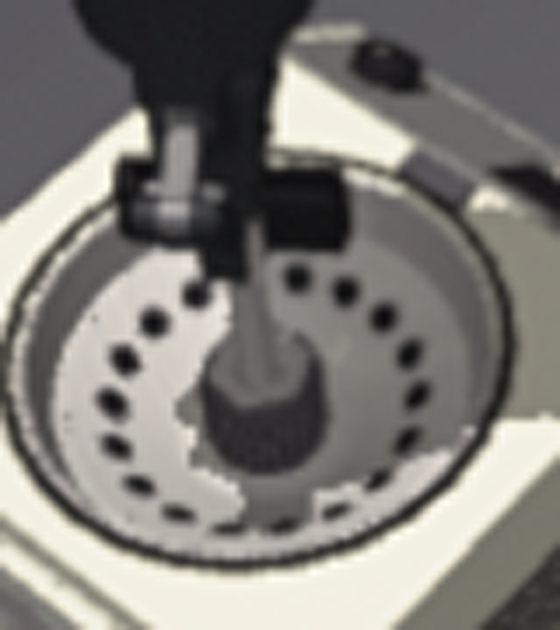

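```bash
python3 -m jog '[[[0,0,0],0.04],[[0,0,0],0.07],[[0,0,0],0.07],[[0,0,0],0.07]]'
python3 -c "
from st import *
state()"
python3 -m jog '[[[0,0,0],0.04],[[0,0,0],0.07],[[0,0,0],0.07],[[0,0,0],0.07]]'
python3 -c "
from st import *
state()"
```

```text
t: 16.27
eef_pos: [0.4859, 0.1789, 0.1367]
tool_rot: [-0.204, 0.204, -0.677, 0.677]
contact_force: [-1.6, -2.3, -0.6]
gripper_width: 0.179
t 16.27 tcp [0.4859 0.1789 0.1367] zyaw -56.47 tilt [-1.e-04 -2.e-04 -1.e+00] F [-1.64 -2.31 -0.59] M [-0.604  0.479  0.083] w 0.179
t: 16.6
eef_pos: [0.486, 0.1789, 0.1367]
tool_rot: [-0.18, 0.18, -0.684, 0.684]
contact_force: [-1.2, -1.8, -0.0]
gripper_width: 0.18
t 16.60 tcp [0.486  0.1789 0.1367] zyaw -60.47 tilt [-1.e-04 -2.e-04 -1.e+00] F [-1.19 -1.78 -0.04] M [-0.637  0.468  0.012] w 0.180
```

```bash
python3 - <<'E'
from rect import *
from st import *
state();c=read_camera('wrist');o,T=state()
c['img']=np.clip(c['img'].astype(float)*1.6,0,255).astype(np.uint8)
save(c,'w13.png',(205,140,315,240),7)
s=read_camera('side')
a=rect(s,'a.png',.4845,.178,.1115,.026,400);
import pickle
s9=pickle.load(open('side9.pkl','rb'));b=rect(s9,'b.png',.4845,.178,.1115,.026,400)
cv2.imwrite('pics/ab.png',np.hstack([b,a]))
E
```

```text
t 16.60 tcp [0.486  0.1789 0.1367] zyaw -60.47 tilt [-1.e-04 -2.e-04 -1.e+00] F [-1.19 -1.78 -0.04] M [-0.637  0.468  0.012] w 0.180
t 16.65 tcp [0.486  0.1789 0.1367] zyaw -60.47 tilt [-1.e-04 -1.e-04 -1.e+00] F [-1.27 -2.47 -0.91] M [-0.65   0.503  0.112] w 0.177
```

View pics/w13.png

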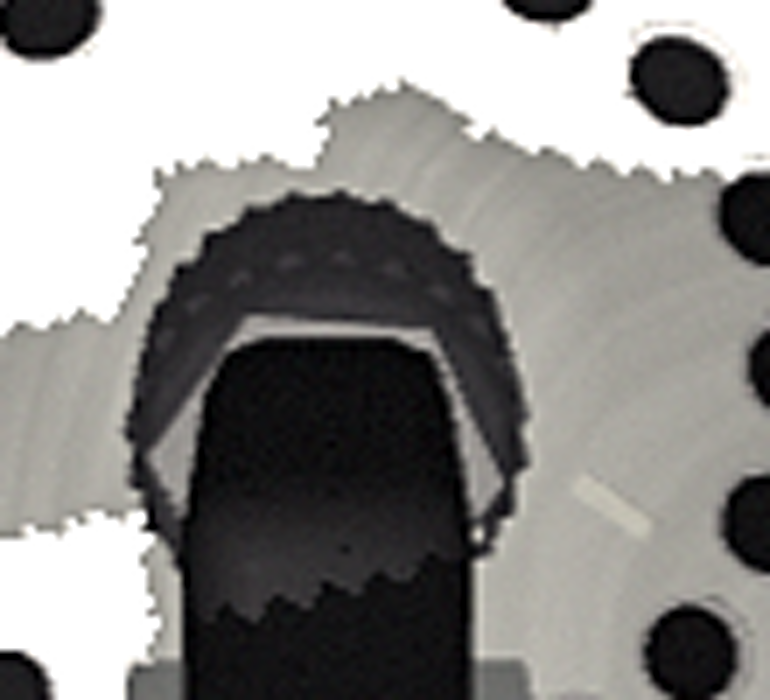

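View pics/ab.png

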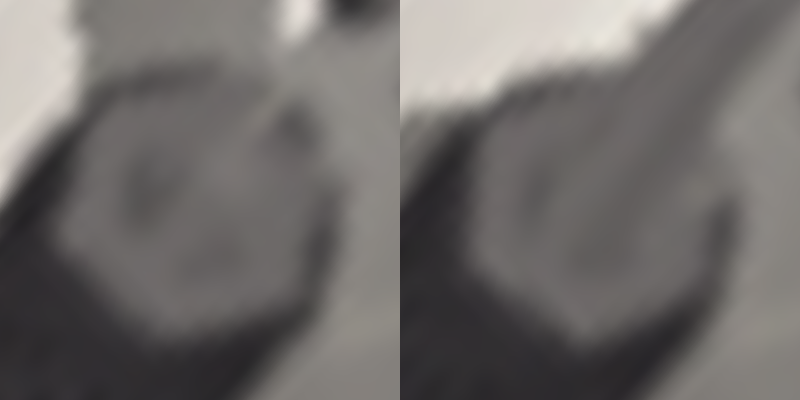

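```bash
python3 - <<'E'
from rect import *
from st import *
c=read_camera('wrist');o,T=state();P=cloud(c);L=(P-o['eef_pos'])@T
for dz in(.076,.079):
  m=(abs(L[...,1]+dz)<.004)&(abs(L[...,2])<.03)&(L[...,0]<-.013)&(L[...,0]>-.06)
  print(m.sum(),cv2.minAreaRect(L[m][:,[0,2]].astype(np.float32)),np.median(L[m][:,1]))
# bar end/edges per row
for v in range(190,235,6):
    r=L[v];mm=(abs(r[:,1]+.077)<.007)&(abs(r[:,2])<.03); 
    if mm.any(): print(v,r[mm][:,0].mean().round(4),r[mm][:,2].min().round(4),r[mm][:,2].max().round(4))
s=read_camera('side');save(s,'s14.png',(150,210,230,300),7)
E
```

```text
t 16.75 tcp [0.486  0.1789 0.1367] zyaw -60.51 tilt [-1.e-04 -1.e-04 -1.e+00] F [-1.48 -1.53 -1.09] M [-0.691  0.465  0.01 ] w 0.179
2512 ((-0.025280678644776344, -0.00017013400793075562), (0.024529458954930305, 0.016071924939751625), 1.1473902463912964) -0.07725193109725917
2261 ((-0.02531556412577629, 0.0005435068160295486), (0.03247256949543953, 0.024565190076828003), 89.92715454101562) -0.07736362325103763
208 -0.0366 -0.0068 0.0065
214 -0.035 -0.0081 0.0077
220 -0.0331 -0.008 0.0076
226 -0.0307 -0.008 0.0076
232 -0.0282 -0.008 0.0077
```

View pics/s14.png

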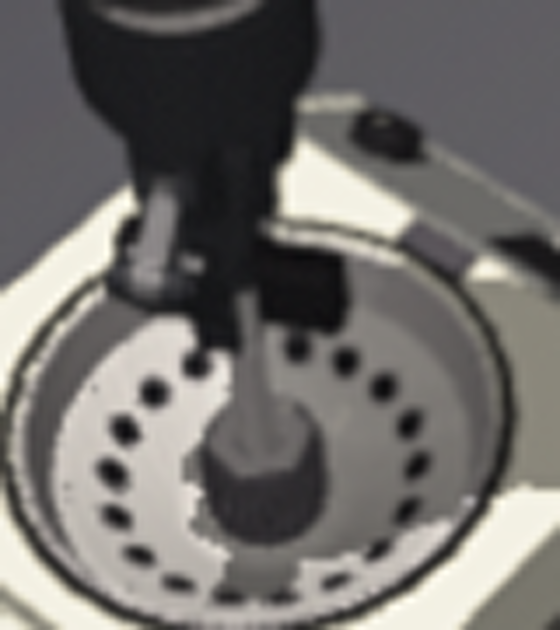

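```bash
python3 - <<'E'
from rect import *
from st import *
c=read_camera('wrist');c['img']=np.clip(c['img'].astype(float)*1.6,0,255).astype(np.uint8)
a=rect(c,'r15.png',.4855,.1785,.1115,.03,560)
E
```

```text
(no output)
```

View pics/r15.png

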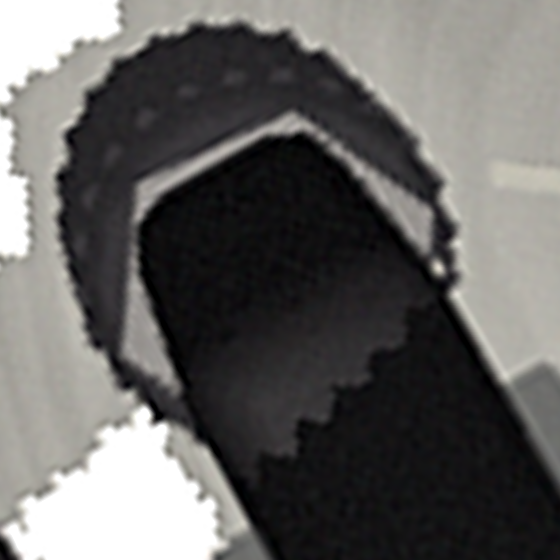

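```bash
python3 -m jog '[[[0,-4,0],0],[[0,-10,0],0],[[0,-18,0],0],[[0,-30,0],0],[[0,-45,0],0],[[0,-45,0],0]]'
python3 -c "
from st import *
state()"
python3 -m jog '[[[0,-40,0],0],[[0,-60,0],0],[[-60,-60,0],0],[[-60,-60,0],0],[[-60,-60,0],0],[[-60,-60,0],0]]'
python3 - <<'E'
from rect import *
from st import *
state()
c=read_camera('wrist');import pickle;pickle.dump(c,open('w16.pkl','wb'));save(c,'w16.png',s=1.5)
c['img']=np.clip(c['img'].astype(float)*1.4,0,255).astype(np.uint8)
a=rect(c,'a.png',.4855,.1785,.1115,.03,400);b=rect(c,'b.png',.4855,.1785,.08,.06,400);cv2.imwrite('pics/r16.png',np.hstack([a,b]))
c=read_camera('side');save(c,'s16.png',(150,160,260,310),4)
E
```

```text
t: 17.35
eef_pos: [0.4887, 0.181, 0.186]
tool_rot: [0.182, -0.177, 0.684, -0.683]
contact_force: [1.5, -0.5, -0.9]
gripper_width: 0.177
t 17.35 tcp [0.4887 0.181  0.186 ] zyaw -60.55 tilt [ 0.007   0.0036 -1.    ] F [ 1.45 -0.54 -0.89] M [ 0.054 -0.055  0.009] w 0.177
t: 17.85
eef_pos: [0.5387, 0.2094, 0.2418]
tool_rot: [0.18, -0.18, 0.684, -0.684]
contact_force: [-0.7, -0.7, -1.3]
gripper_width: 0.176
t 17.85 tcp [0.5387 0.2094 0.2418] zyaw -60.53 tilt [ 3.e-04  1.e-03 -1.e+00] F [-0.68 -0.72 -1.28] M [-0.017  0.004 -0.008] w 0.176
```

View pics/w16.png

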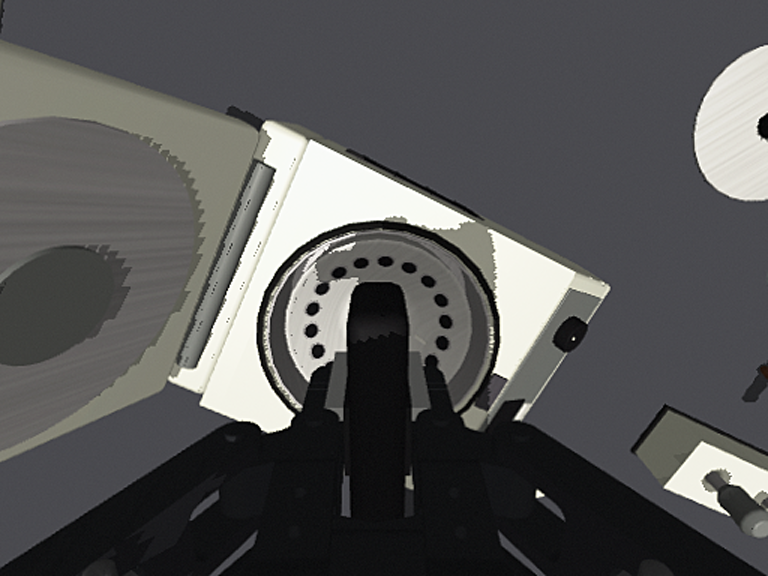

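View pics/r16.png

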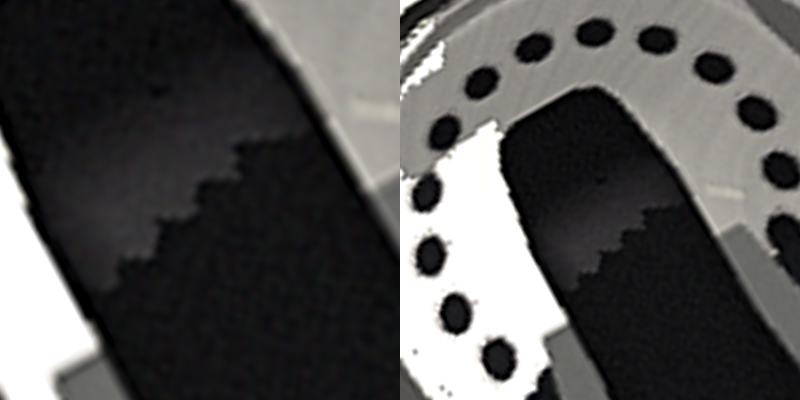

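View pics/s16.png

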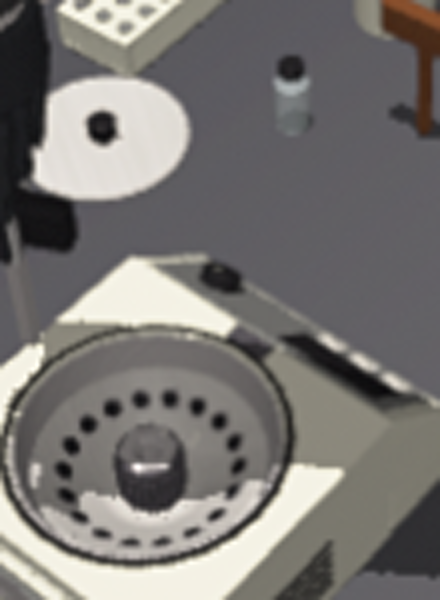

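```bash
python3 -m jog '[[[40,0,0],0],[[80,0,0],0],[[120,0,0],0],[[125,0,0],0],[[125,0,0],0],[[125,0,0],0]]'
python3 - <<'E'
from rect import *
from st import *
state()
c=read_camera('wrist');import pickle;pickle.dump(c,open('w17.pkl','wb'))
c['img']=np.clip(c['img'].astype(float)*1.2,0,255).astype(np.uint8)
a=rect(c,'a.png',.4855,.1785,.1115,.03,400);b=rect(c,'b.png',.4855,.1785,.08,.06,400);cv2.imwrite('pics/r17.png',np.hstack([a,b]))
c=read_camera('side');save(c,'s17.png',(100,130,260,310),4)
E
```

```text
t: 18.45
eef_pos: [0.4297, 0.147, 0.2424]
tool_rot: [-0.18, 0.179, -0.684, 0.684]
contact_force: [0.2, 0.6, -0.7]
gripper_width: 0.173
t 18.45 tcp [0.4297 0.147  0.2424] zyaw -60.59 tilt [ 2.1e-03  2.0e-04 -1.0e+00] F [ 0.22  0.58 -0.73] M [-0.02  -0.072  0.009] w 0.173
```

View pics/r17.png

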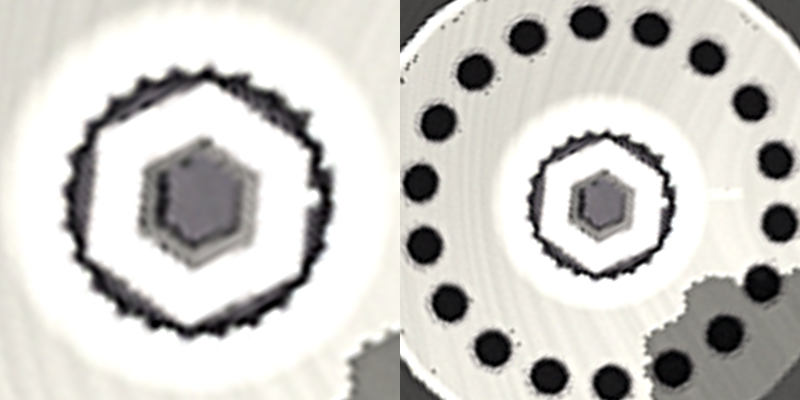

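View pics/s17.png

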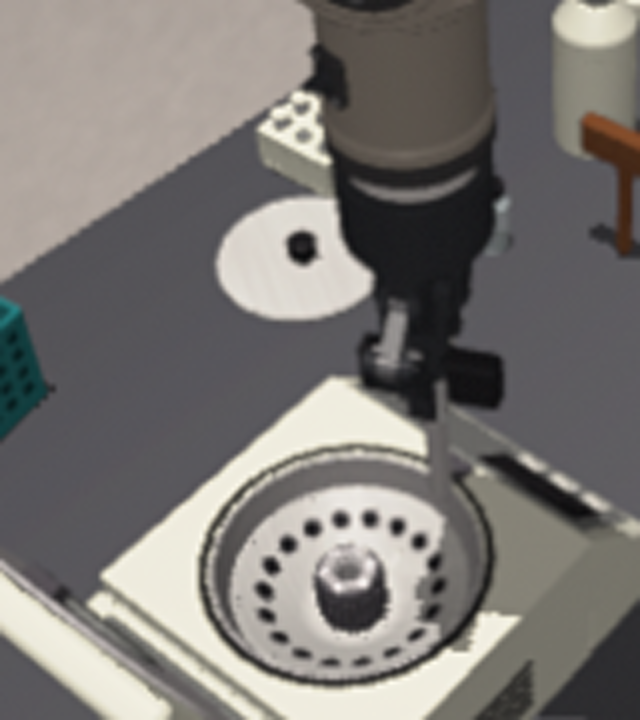

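```bash
python3 - <<'E'
from rect import *
import pickle
c=pickle.load(open('w17.pkl','rb'))
f=c['img'].astype(float);c['img']=np.clip((f-120)*1.9,0,255).astype(np.uint8)
a=rect(c,'a.png',.4855,.1785,.1115,.024,400);b=rect(c,'b.png',.4855,.1785,.08,.045,400);cv2.imwrite('pics/r17b.png',np.hstack([a,b]))
E
```

```text
(no output)
```

View pics/r17b.png

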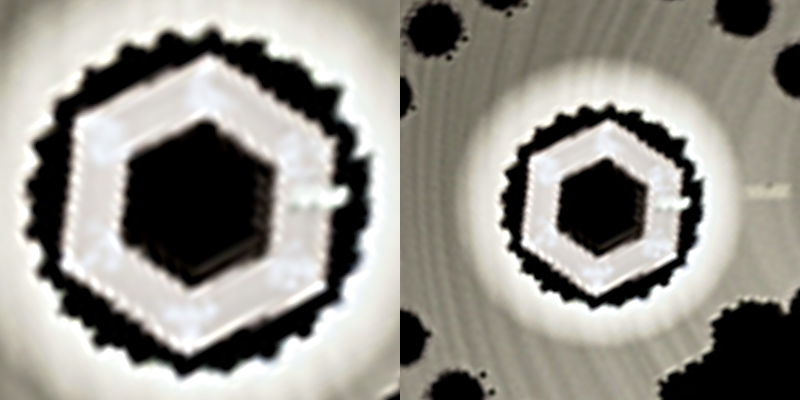

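```bash
python3 -m jog '[[[-32,0,0],-0.1],[[-63,0,0],-0.2],[[-63,15,0],-0.3],[[-63,35,0],-0.394],[[-63,35,0],-0.394],[[-63,35,0],-0.394],[[-63,35,0],-0.394]]'
python3 - <<'E'
from st import *
o,T=state([.485,.178,.165],-38)
c=read_camera('wrist');save(c,'w18.png',s=1.5)
P=cloud(c)
m=(abs(P[...,2]-.1115)<.003)&(np.hypot(P[...,0]-.4855,P[...,1]-.178)<.03)
print(cv2.minEnclosingCircle(P[m][:,:2].astype(np.float32)))
L=(P-o['eef_pos'])@T
m=(abs(L[...,1]+.077)<.003)&(abs(L[...,2])<.02)&(L[...,0]<-.013)&(L[...,0]>-.06)
print(cv2.minAreaRect(L[m][:,[0,2]].astype(np.float32)))
E
```

```text
t: 19.13
eef_pos: [0.4849, 0.1785, 0.2073]
tool_rot: [0.309, -0.309, 0.636, -0.636]
contact_force: [-0.5, 0.3, -1.2]
gripper_width: 0.174
t 19.13 tcp [0.4849 0.1785 0.2073] zyaw -38.14 tilt [ 4.e-04  6.e-04 -1.e+00] F [-0.47  0.27 -1.16] M [ 0.008  0.007 -0.005] w 0.174
shift mm [ 0.4 42.3  0.4]
turn -0.002
((0.4853980541229248, 0.17867794632911682), 0.019351713359355927)
((-0.025320909917354584, -0.0003170771524310112), (0.015971878543496132, 0.024590007960796356), 89.65489959716797)
```

View pics/w18.png

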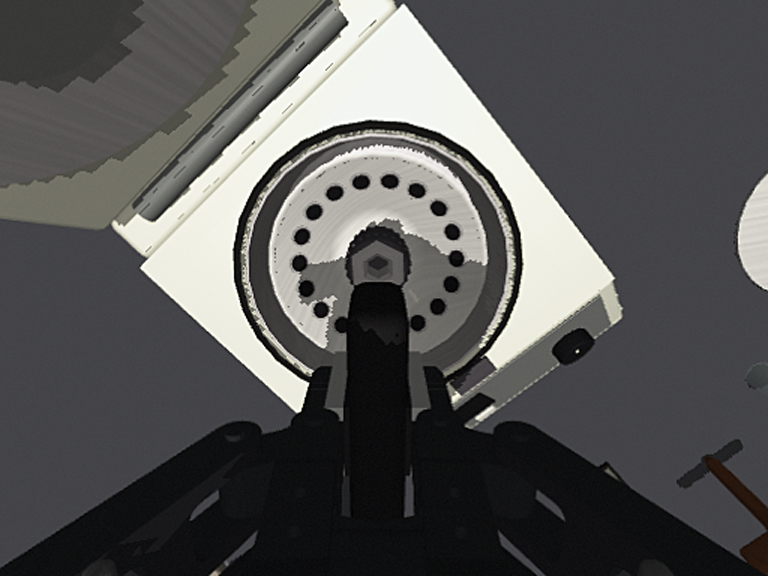

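Aligned over the knob (recess at px (378,263), bar end just below it). Insert, reading forces.

```bash
python3 -m jog '[[[0,20,0],0],[[0,40,0],0],[[0,46,0],0],[[0,52,0],0],[[0,56,0],0],[[0,56,0],0]]'
python3 -c "
from st import *
state()"
python3 -m jog '[[[0,3,0],0],[[0,6,0],0],[[0,9,0],0],[[0,12,0],0],[[0,14,0],0],[[0,14,0],0],[[0,14,0],0]]'
python3 -c "
from st import *
state()"
```

```text
t: 19.68
eef_pos: [0.4845, 0.1781, 0.151]
tool_rot: [-0.31, 0.31, -0.636, 0.636]
contact_force: [-0.2, 0.3, -1.2]
gripper_width: 0.18
t 19.68 tcp [0.4845 0.1781 0.151 ] zyaw -38.01 tilt [ 4.e-04  1.e-04 -1.e+00] F [-0.22  0.26 -1.18] M [-0.021  0.021  0.034] w 0.180
t: 20.27
eef_pos: [0.4849, 0.1783, 0.1367]
tool_rot: [0.311, -0.31, 0.636, -0.635]
contact_force: [3.1, 1.2, -3.4]
gripper_width: 0.176
t 20.27 tcp [0.4849 0.1783 0.1367] zyaw -37.99 tilt [ 1.2e-03  7.0e-04 -1.0e+00] F [ 3.15  1.24 -3.42] M [ 0.446 -1.014 -0.017] w 0.176
```

```bash
python3 -m jog '[[[-0.6,0,0.5],0],[[-0.6,0,0.5],0],[[-0.6,0,0.5],0]]'
python3 -c "
from st import *
state()"
python3 -m jog '[[[0,0,0],0.04],[[0,0,0],0.08],[[0,0,0],0.08]]'
python3 -c "
from st import *
state()"
```

```text
t: 20.52
eef_pos: [0.485, 0.1784, 0.1367]
tool_rot: [0.31, -0.31, 0.636, -0.635]
contact_force: [2.5, 2.2, -2.7]
gripper_width: 0.177
t 20.52 tcp [0.485  0.1784 0.1367] zyaw -37.98 tilt [ 0.e+00  3.e-04 -1.e+00] F [ 2.52  2.23 -2.71] M [ 0.472 -0.658  0.02 ] w 0.177
t: 20.77
eef_pos: [0.4853, 0.1783, 0.1369]
tool_rot: [-0.284, 0.284, -0.648, 0.648]
contact_force: [2.3, 1.8, -1.9]
gripper_width: 0.178
t 20.77 tcp [0.4853 0.1783 0.1369] zyaw -42.65 tilt [ 6.e-04  2.e-04 -1.e+00] F [ 2.29  1.83 -1.87] M [ 0.461 -0.75   0.03 ] w 0.178
```

```bash
python3 -m jog '[[[0,0,0],0.03],[[0,0,0],0.05],[[0,0,0],0.05]]'
python3 -c "
from st import *
state()"
python3 -m jog '[[[0,0,0],0.03],[[0,0,0],0.03]]'
python3 -c "
from st import *
state()"
```

```text
t: 21.02
eef_pos: [0.4853, 0.1783, 0.1369]
tool_rot: [-0.268, 0.268, -0.654, 0.654]
contact_force: [2.9, 1.3, -2.0]
gripper_width: 0.177
t 21.02 tcp [0.4853 0.1783 0.1369] zyaw -45.44 tilt [ 7.e-04  3.e-04 -1.e+00] F [ 2.95  1.29 -2.  ] M [ 0.485 -0.858 -0.035] w 0.177
t: 21.18
eef_pos: [0.4853, 0.1784, 0.1369]
tool_rot: [0.259, -0.258, 0.658, -0.658]
contact_force: [2.8, 2.3, -0.9]
gripper_width: 0.182
t 21.18 tcp [0.4853 0.1784 0.1369] zyaw -47.15 tilt [ 7.e-04  3.e-04 -1.e+00] F [ 2.77  2.33 -0.93] M [ 0.498 -0.773  0.02 ] w 0.182
```

```bash
python3 -m jog '[[[0,0,0],0.04],[[0,0,0],0.04]]'
python3 -m jog '[[[0,0,0],0.04],[[0,0,0],0.04]]'
python3 - <<'E'
from rect import *
from st import *
state()
c=read_camera('wrist');state();c['img']=np.clip(c['img'].astype(float)*1.6,0,255).astype(np.uint8)
a=rect(c,'r19.png',.4855,.1785,.1115,.03,560)
E
```

```text
t: 21.35
eef_pos: [0.4853, 0.1784, 0.1369]
tool_rot: [0.245, -0.245, 0.663, -0.663]
contact_force: [3.2, 1.4, -1.7]
gripper_width: 0.177
t: 21.52
eef_pos: [0.4853, 0.1784, 0.1369]
tool_rot: [0.232, -0.232, 0.668, -0.668]
contact_force: [3.0, 1.5, -1.0]
gripper_width: 0.175
t 21.52 tcp [0.4853 0.1784 0.1369] zyaw -51.70 tilt [ 6.e-04  3.e-04 -1.e+00] F [ 3.02  1.51 -1.02] M [ 0.628 -0.93  -0.005] w 0.175
t 21.57 tcp [0.4853 0.1784 0.1369] zyaw -51.61 tilt [ 7.e-04  3.e-04 -1.e+00] F [ 1.21  0.91 -0.97] M [ 0.583 -0.907  0.066] w 0.180
```

View pics/r19.png

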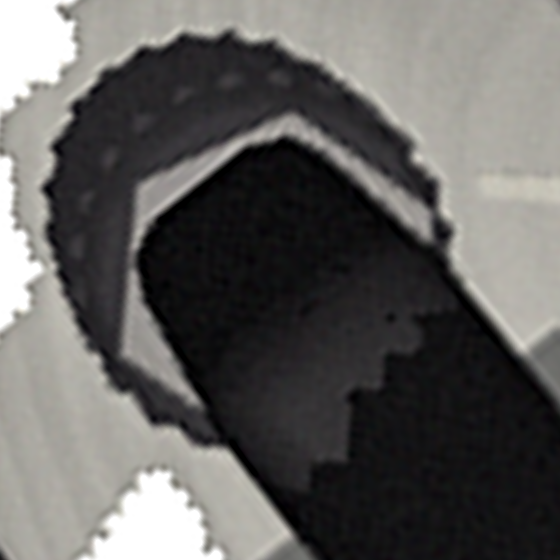

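```bash
python3 - <<'E'
from st import *
M=[];Tq=[]
for i in range(10):
    read_camera('wrist');o=get_obs();M.append(o['torque']);Tq.append(o['joint_torque'][6])
print(np.mean(M,0),np.std(M,0)/3,np.mean(Tq),np.std(Tq))
state()
E
```

```text
[ 0.64713277 -0.97742685  0.05592841] [0.01343278 0.01689588 0.00720855] -0.046582219074480236 0.02038958173978902
t 22.07 tcp [0.4852 0.1783 0.1369] zyaw -51.72 tilt [ 5.e-04  3.e-04 -1.e+00] F [2.82 2.02 0.36] M [ 0.737 -1.039  0.048] w 0.180
```

```bash
python3 -m jog '[[[0,-4,0],0],[[0,-10,0],0],[[0,-18,0],0],[[0,-30,0],0],[[0,-55,0],0],[[0,-85,0],0],[[0,-105,0],0],[[0,-105,0],0]]'
python3 -m jog '[[[35,0,0],0],[[65,0,0],0],[[65,0,0],0],[[65,0,0],0],[[65,0,0],0]]'
python3 - <<'E'
from rect import *
from st import *
import pickle
state()
c=read_camera('wrist');pickle.dump(c,open('w20.pkl','wb'));save(c,'w20.png',s=1.5)
print('cam',-R(c).T@np.array(c['tvec']).ravel())
f=c['img'].astype(float);c['img']=np.clip((f-110)*1.8,0,255).astype(np.uint8)
a=rect(c,'a.png',.4855,.1785,.1115,.024,400);b=rect(c,'b.png',.4855,.1785,.08,.075,400);cv2.imwrite('pics/r20.png',np.hstack([a,b]))
E
```

```text
t: 22.73
eef_pos: [0.4858, 0.1784, 0.2457]
tool_rot: [-0.233, 0.23, -0.668, 0.668]
contact_force: [0.9, 1.1, -0.2]
gripper_width: 0.176
t: 23.15
eef_pos: [0.4333, 0.1375, 0.2412]
tool_rot: [-0.231, 0.232, -0.668, 0.668]
contact_force: [0.3, 0.2, -1.5]
gripper_width: 0.177
t 23.15 tcp [0.4333 0.1375 0.2412] zyaw -51.76 tilt [-1.5e-03 -8.0e-04 -1.0e+00] F [ 0.29  0.16 -1.53] M [ 0.061 -0.014  0.054] w 0.177
cam [0.49460894 0.18627149 0.42222814]
```

View pics/r20.png

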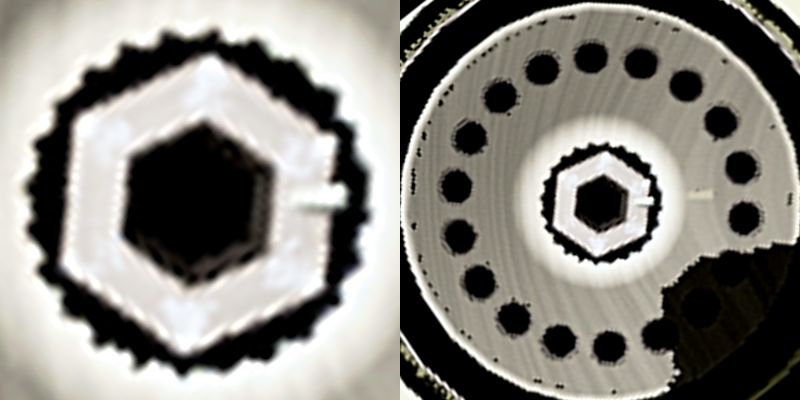

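View pics/w20.png

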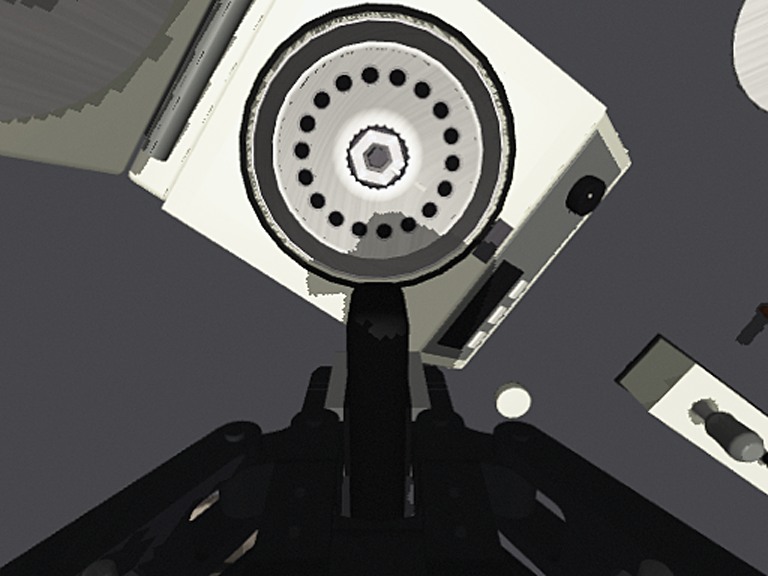

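```bash
python3 -m jog '[[[20,0,35],-0.07],[[40,0,70],-0.15],[[60,0,104],-0.23],[[80,0,139],-0.31],[[100,0,174],-0.39],[[120,0,209],-0.47],[[140,0,244],-0.55],[[160,0,279],-0.64],[[180,0,313],-0.73],[[200,0,348],-0.82],[[220,0,383],-0.91],[[235,0,409],-1.0],[[244,0,424],-1.07],[[244,0,424],-1.07],[[244,0,424],-1.07],[[244,0,424],-1.07],[[244,0,424],-1.07]]'
python3 - <<'E'
from st import *
import pickle
read_camera('top')
o,T=state([.5047,-.3465,.21],9.56)
c=read_camera('wrist');pickle.dump(c,open('w21.pkl','wb'));save(c,'w21.png',s=1.5)
P=cloud(c);L=(P-o['eef_pos'])@T
m=(abs(L[...,1]+.077)<.003)&(abs(L[...,2])<.02)&(L[...,0]<-.013)&(L[...,0]>-.06)
print(cv2.minAreaRect(L[m][:,[0,2]].astype(np.float32)))
c=read_camera('side');save(c,'s21.png',(240,80,360,240),4)
E
```

```text
t: 24.62
eef_pos: [0.5056, -0.3443, 0.2414]
tool_rot: [0.541, -0.54, 0.456, -0.456]
contact_force: [0.2, 1.4, -1.0]
gripper_width: 0.179
t 24.67 tcp [ 0.5055 -0.3444  0.2416] zyaw 9.67 tilt [-1.e-04  7.e-04 -1.e+00] F [ 0.38  0.87 -1.04] M [ 0.004 -0.03   0.025] w 0.179
shift mm [ 1.9 31.6 -1.1]
turn 0.002
((-0.025587884709239006, -0.0005677714943885803), (0.025141660124063492, 0.015889137983322144), 0.2719730734825134)
```

View pics/s21.png

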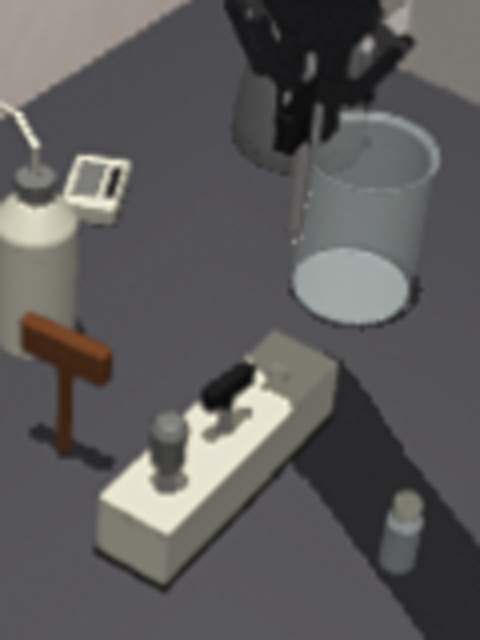

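View pics/w21.png

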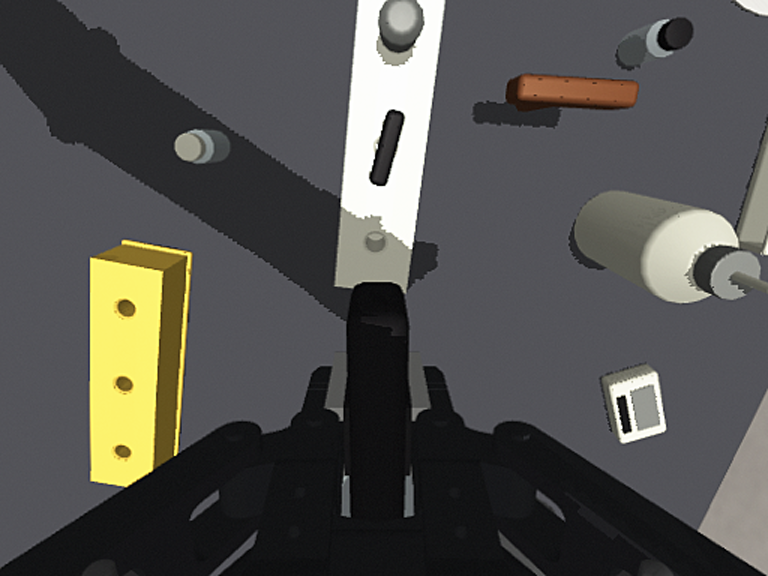

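```bash
python3 - <<'E'
from h import *
import pickle
c=pickle.load(open('w21.pkl','rb'));print(atz(c,250.,160.5,.06))
save(c,'w21z.png',(220,135,285,185),8)
E
python3 -m jog '[[[2,25,-1],0],[[2,50,-1],0],[[2,75,-1],0],[[2,100,-1],0],[[2,116,-1],0],[[2,116,-1],0],[[2,116,-1],0]]'
python3 - <<'E'
from st import *
read_camera('top')
state([.5047,-.3465,.057],9.56)
c=read_camera('side');save(c,'s22.png',(270,130,340,230),6)
E
```

```text
[ 0.50359222 -0.34481549  0.06      ]
t: 25.35
eef_pos: [0.5041, -0.3476, 0.1255]
tool_rot: [-0.54, 0.54, -0.457, 0.456]
contact_force: [0.5, -0.3, -1.2]
gripper_width: 0.178
t 25.40 tcp [ 0.505  -0.3482  0.1267] zyaw 9.59 tilt [ 1.1e-03 -5.0e-04 -1.0e+00] F [ 0.98 -0.99 -1.19] M [-0.089  0.014 -0.047] w 0.177
shift mm [-1.8 69.7 -0.1]
turn 0.001
```

View pics/s22.png

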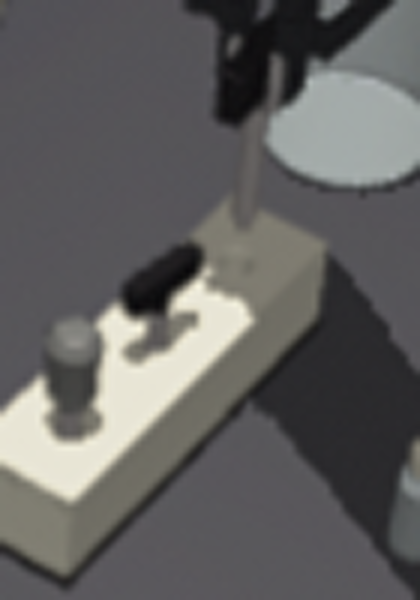

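View pics/w21z.png

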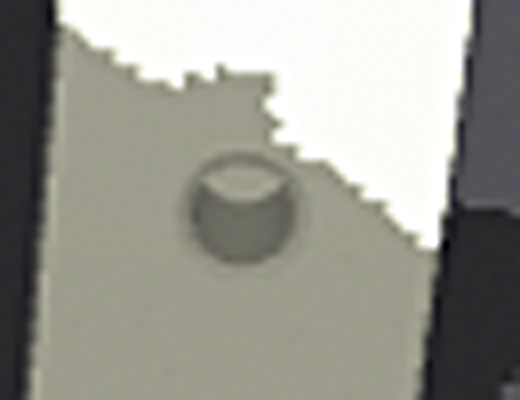

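```bash
python3 -m jog '[[[-1.5,10,0],0],[[-1.5,20,0],0],[[-1.5,26,0],0],[[-1.5,32,0],0],[[-1.5,36,0],0],[[-1.5,36,0],0],[[-1.5,36,0],0]]'
python3 -c "
from st import *
state([.5047,-.3465,.057],9.56)"
```

```text
t: 26.03
eef_pos: [0.5039, -0.3467, 0.0894]
tool_rot: [-0.54, 0.54, -0.457, 0.456]
contact_force: [-0.3, -0.3, -0.6]
gripper_width: 0.177
t 26.03 tcp [ 0.5039 -0.3467  0.0894] zyaw 9.57 tilt [-5.e-04  3.e-04 -1.e+00] F [-0.32 -0.28 -0.58] M [-0.025 -0.007 -0.002] w 0.177
shift mm [-0.1 32.4  0.8]
turn 0.0
```

```bash
python3 -m jog '[[[0,6,0],0],[[0,12,0],0],[[0,18,0],0],[[0,24,0],0],[[0,29,0],0],[[0,29,0],0],[[0,29,0],0]]'
python3 -c "
from st import *
state([.5047,-.3465,.057],9.56)"
```

```text
t: 26.62
eef_pos: [0.5038, -0.3466, 0.0602]
tool_rot: [-0.54, 0.54, -0.457, 0.456]
contact_force: [0.7, 0.6, -1.6]
gripper_width: 0.175
t 26.62 tcp [ 0.5038 -0.3466  0.0602] zyaw 9.57 tilt [-7.e-04  4.e-04 -1.e+00] F [ 0.72  0.62 -1.64] M [ 0.026 -0.008 -0.024] w 0.175
shift mm [0.  3.2 0.9]
turn 0.0
```

```bash
python3 -m jog '[[[0,1,0],0],[[0,2,0],0],[[0,2,0],0]]'
python3 -m jog '[[[0,0.5,0],0],[[0,1,0],0],[[0,1,0],0]]'
python3 -c "
from st import *
state()"
```

```text
t: 26.87
eef_pos: [0.5041, -0.3468, 0.0588]
tool_rot: [0.54, -0.54, 0.456, -0.457]
contact_force: [-0.1, -0.5, -1.4]
gripper_width: 0.183
t: 27.12
eef_pos: [0.5041, -0.3468, 0.0577]
tool_rot: [0.54, -0.54, 0.457, -0.457]
contact_force: [0.0, -0.1, -1.7]
gripper_width: 0.178
t 27.12 tcp [ 0.5041 -0.3468  0.0577] zyaw 9.57 tilt [ 1.e-04 -1.e-04 -1.e+00] F [ 0.01 -0.07 -1.7 ] M [-0.01   0.006 -0.007] w 0.178
```

Within about 1 mm of the floor; release slowly, then retreat straight up.

```bash
python3 -m jog '[[[0,0.5,0],0],[[0,0.5,0],0],[[0,0.5,0],0]]'
python3 -m jog '[[[0,0,0],0],[[0,0,0],0],[[0,0,0],0],[[0,0,0],0]]' 24 20
python3 -m jog '[[[0,0,0],0],[[0,0,0],0],[[0,0,0],0],[[0,0,0],0],[[0,0,0],0],[[0,0,0],0]]' 85
python3 - <<'E'
from st import *
state()
c=read_camera('wrist');save(c,'w23.png',s=1.5)
P=cloud(c);m=(P[...,2]>.122)&(P[...,2]<.15)&(np.hypot(P[...,0]-.503,P[...,1]+.347)<.05)&(c['img'].max(-1)<80)
print([(v,(P[v,250]*1000).round(0).tolist()) for v in range(190,240,8)])
E
```

```text
t: 27.37
eef_pos: [0.504, -0.3468, 0.0572]
tool_rot: [-0.54, 0.54, -0.457, 0.457]
contact_force: [0.3, -0.2, -1.6]
gripper_width: 0.178
t: 27.7
eef_pos: [0.5042, -0.3468, 0.0574]
tool_rot: [0.54, -0.54, 0.456, -0.457]
contact_force: [0.7, -0.6, 0.3]
gripper_width: 0.284
t: 28.2
eef_pos: [0.504, -0.3468, 0.0572]
tool_rot: [-0.54, 0.54, -0.457, 0.457]
contact_force: [-0.6, -0.6, -1.0]
gripper_width: 0.994
t 28.20 tcp [ 0.504  -0.3468  0.0572] zyaw 9.57 tilt [ 0. -0. -1.] F [-0.57 -0.63 -0.96] M [-0.028 -0.006  0.029] w 0.994
[(190, [497.0, -309.0, 112.0]), (198, [497.0, -309.0, 123.0]), (206, [497.0, -309.0, 132.0]), (214, [497.0, -312.0, 133.0]), (222, [497.0, -314.0, 135.0]), (230, [498.0, -318.0, 135.0]), (238, [498.0, -320.0, 135.0])]
```

View pics/w23.png

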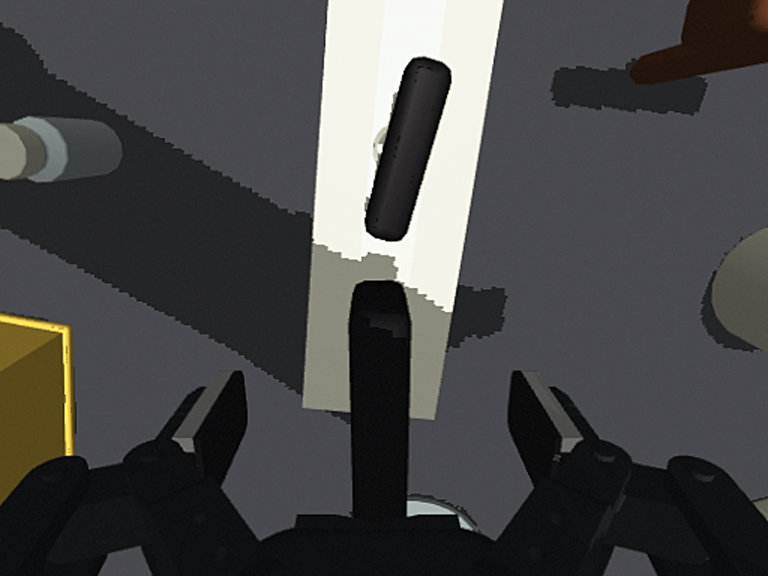

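```bash
python3 -m jog '[[[0,-8,0],0],[[0,-20,0],0],[[0,-40,0],0],[[0,-70,0],0],[[0,-110,0],0],[[0,-150,0],0],[[0,-170,0],0],[[0,-170,0],0]]'
python3 - <<'E'
from h import *
c=read_camera('side');save(c,'s24.png',(240,120,350,240),5)
c=read_camera('top');
P=cloud(c);Q=P[180:225,260:360].reshape(-1,3);C=c['img'][180:225,260:360].reshape(-1,3).astype(int)
m=(Q[:,2]>.1)&(Q[:,2]<.16)&(C.max(1)<90)&(np.hypot(Q[:,0]-.503,Q[:,1]+.347)<.05);q=Q[m]
print(m.sum(),cv2.minAreaRect(q[:,:2].astype(np.float32)) if m.sum()>5 else '',np.percentile(q[:,2],90) if m.sum() else '')
E
python3 -m jog '[[[-42,0,6],0],[[-84,0,13],0],[[-126,0,19],0],[[-168,0,26],0],[[-210,0,32],0],[[-252,0,39],0],[[-294,0,45],0],[[-336,0,52],0],[[-378,0,58],0],[[-415,0,65],0],[[-442,0,69],0],[[-442,30,69],0],[[-442,60,69],0],[[-442,60,69],0],[[-442,60,69],0]]'
python3 - <<'E'
from rect import *
from st import *
import pickle
read_camera('top');state()
c=read_camera('wrist');pickle.dump(c,open('w25.pkl','wb'));save(c,'w25.png',s=1.5)
f=c['img'].astype(float);c['img']=np.clip((f-110)*1.8,0,255).astype(np.uint8)
a=rect(c,'a.png',.4855,.1785,.1115,.024,400);b=rect(c,'b.png',.4855,.1785,.08,.045,400);cv2.imwrite('pics/r25.png',np.hstack([a,b]))
E
```

```text
t: 28.92
eef_pos: [0.5072, -0.3486, 0.235]
tool_rot: [0.541, -0.539, 0.453, -0.461]
contact_force: [0.9, 0.3, 1.4]
gripper_width: 0.988
87 ((0.5000433325767517, -0.33298459649086), (0.014746046625077724, 0.04723126441240311), 11.961503028869629) 0.1400396127187312
t: 30.27
eef_pos: [0.4966, 0.0998, 0.1655]
tool_rot: [-0.538, 0.542, -0.458, 0.455]
contact_force: [0.3, 1.1, 0.9]
gripper_width: 0.995
t 30.32 tcp [0.4982 0.1001 0.1672] zyaw 9.54 tilt [-1.8e-03 -4.0e-04 -1.0e+00] F [ 0.25 -0.42  0.5 ] M [0.045 0.001 0.024] w 0.996
```

View pics/s24.png

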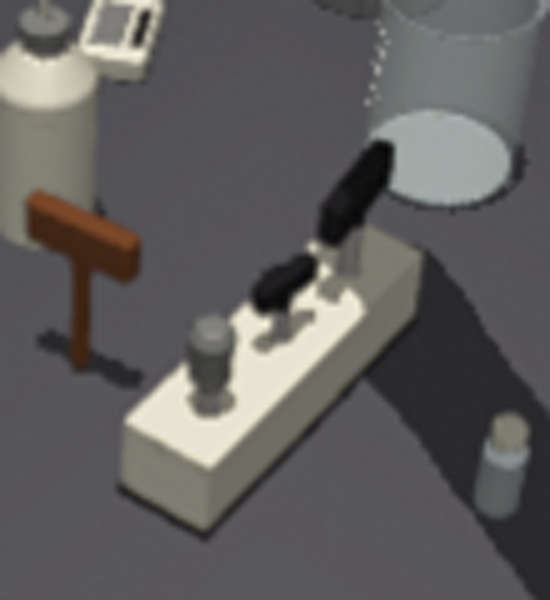

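View pics/r25.png

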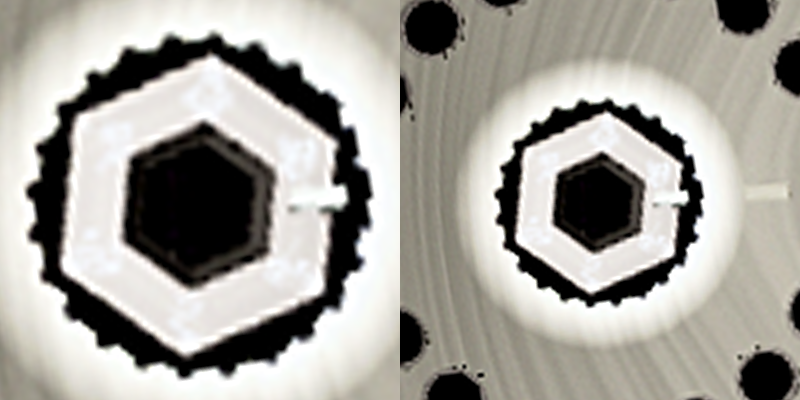

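View pics/w25.png

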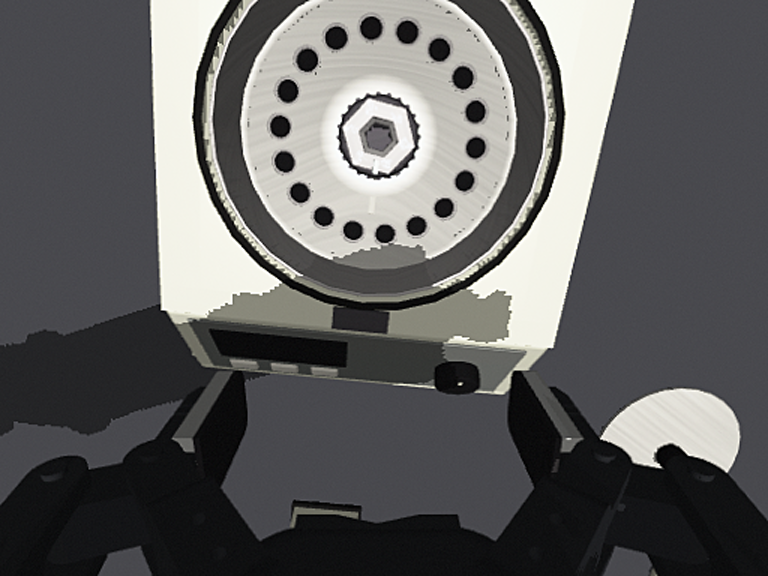

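```bash
python3 - <<'E'
from rect import *
import pickle
for n in('w20.pkl','w25.pkl'):
    c=pickle.load(open(n,'rb'));cam=-R(c).T@np.array(c['tvec']).ravel();print(n,'cam',cam.round(3))
    def get(z,half,N=800):
        im=rect(c,'tmp.png',.4855,.1785,z,half,N);return cv2.cvtColor(im,cv2.COLOR_BGR2GRAY),2*half/(N-1)
    P=cloud(c);rr=np.hypot(P[...,0]-.4855,P[...,1]-.1785)
    for lo,hi in((.03,.04),(.053,.058)):
        m=(rr>lo)&(rr<hi);print('z',lo,np.median(P[...,2][m]).round(4))
    zmark=np.median(P[...,2][(rr>.033)&(rr<.042)]); zh=np.median(P[...,2][(rr>.044)&(rr<.05)])
    def world(px,py,s,half): return np.array([.4855+half-py*s,.1785+half-px*s])
    # holes
    g,s=get(zh,.07); _,b=cv2.threshold(g,60,255,cv2.THRESH_BINARY_INV)
    k,lab,st,ce=cv2.connectedComponentsWithStats(b);H=[]
    for i in range(1,k):
        w=world(*ce[i],s,.07); r=np.hypot(*(w-[.4855,.1785]))
        if .035<r<.06 and 100<st[i,4]<3000: H.append(w)
    H=np.array(H);A=np.c_[2*H,np.ones(len(H))];ctr=np.linalg.lstsq(A,(H**2).sum(1),rcond=None)[0][:2];print(len(H),'holes ctr',ctr.round(5),np.hypot(*(H-ctr).T).std())
    # rotor mark: angular profile at radii
    for nm,z,r0,r1,ce in(('rotor',zmark,.034,.041,ctr),('knob',.1115,.0115,.0165,None)):
        g,s=get(z,.045,1200)
        if ce is None:
            m=(abs(P[...,2]-.1115)<.003)&(rr<.03);g2=(g<110).astype(np.uint8)
            # recess+serration: use dark recess centroid
            k,lab,st,cc=cv2.connectedComponentsWithStats(g2);i=lab[600,600];ce=world(*cc[i],s,.045);print('recess ctr',ce.round(5),st[i,4]*s*s*1e6)
        ang=np.radians(np.arange(-110,-60,.1));prof=[]
        for a in ang:
            r=np.linspace(r0,r1,15);x=ce[0]+r*np.cos(a);y=ce[1]+r*np.sin(a)
            prof.append(cv2.remap(g,((.1785+.045-y)/s).astype(np.float32)[None],((.4855+.045-x)/s).astype(np.float32)[None],cv2.INTER_LINEAR).mean())
        prof=np.array(prof);base=np.percentile(prof,30);w=np.clip(prof-(base+.5*(prof.max()-base)),0,None);pk=np.abs(np.degrees(ang)-np.degrees(ang[prof.argmax()]))<6
        print(nm,'mark deg',(np.degrees(ang)*w*pk).sum()/(w*pk).sum(),base,prof.max())
E
```

```text
w20.pkl cam [0.495 0.186 0.422]
z 0.03 0.0784
z 0.053 0.3331
16 holes ctr [0.48476 0.17856] 3.604738977934974e-05
rotor mark deg -86.20058214747873 203.8 225.26666666666668
recess ctr [0.48552 0.17958] 171.39804438088174
knob mark deg -88.3215643502661 232.93333333333334 251.46666666666667
w25.pkl cam [0.485 0.178 0.348]
z 0.03 0.0761
z 0.053 0.0913
14 holes ctr [0.4848  0.17865] 2.5445106584571428e-05
rotor mark deg -86.22930369698479 214.46666666666667 230.8
recess ctr [0.48483 0.17882] 142.33587761833772
knob mark deg -85.81400494246797 233.11333333333332 253.26666666666668
```

```bash
python3 -c "
from station import *
print(get_obs()['t']);print(hand_in())"
```

```text
30.3667
the job is handed in; nothing more can be done
None
```

I turned the rotor knob to its locked position with the large key and stood the key back in its original hole. I handed the job in at 30.4 s.

**Knob:** In the last overhead wrist picture the knob's line is at -85.8° and the rotor's at -86.2°, so they meet within the measuring error of about 1°. The knob turned about 49°. A second insertion and clockwise push did not move it further.

**Key:** It stands upright, with its top at about 135 mm both before and after, so it is fully down. The gripper was open and clear of everything. I saw nothing else moved, but I did not measure the bystanders' positions again.

**Checks that disagreed:**
- **Finger position:** The reported TCP lies about 45 mm beyond the real fingertips. My first closing therefore shut on air just above the key's bar, and I corrected for it.
- **No torque rise at the stop:** The wrist torque stayed at or below about 0.1 N m. The key went on turning about 17–26° past its fit in the recess after the knob had stopped. That it is locked therefore rests on the lines meeting and the knob not moving on the second push, not on a felt stop.
- **Earlier overhead picture:** It put the knob's line at -88.3°, where the last one gave -85.8°. I put this down to error in locating the knob's centre.

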